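# Load the slide shuttle and preset the run counter

### The job

Switch the isolator off, then draw the shuttle on the right fully out towards you with its lock tab squeezed, lay every slide box flat in its tray, and push it fully home again, letting the tab spring out to lock it. With the isolator still off, also set the three wheels of the preset switch to 5, 1, 4 from left to right. When all that is done switch the isolator back on; move wheels and shuttle only while it is off, and do not knock over the amber bottle.

Things in the scene. Friction and masses are not known exactly. Their poses are not given: they have to be found in the camera images.
- box_a_mid (a point): slide box, a flat white-and-grey block 50 x 66 x 18 mm lying flat (0.06 kg; one of up to three alike; absent boxes read None). Point at its centre, 9 mm above what it lies on; x runs across its 50 mm width, y along its 66 mm length, z up. Grip it across the 50 mm width
- box_b_mid (a point): as box_a_mid, another box
- box_c_mid (a point): as box_a_mid, another box
- shuttle: loading shuttle on the right: an aluminium plate 324 (x) x 190 (y) mm whose top is 48 mm above the table, standing on four feet across the table's right-hand rail; origin on the table under its centre. x = sliding direction, pointing away from the robot. It does not move
- tray_floor (a point): centre of the tray's inner floor (67 mm above the table), moving with the carriage; axes as the shuttle. The tray is 216 (x) by 60 (y) mm inside, with a rim 5 mm high and 4 mm thick: room for three boxes in a row, each with its 66 mm length along x and its 50 mm width along y
- shuttle_handle (a point): grip point of the shuttle's handle, in front of the tray, 108 mm above the table, moving with the carriage; axes as the shuttle. A fixed upright plate (outer face 16 mm to +y) and parallel to it the springy lock tab (outer face 19 mm to -y when free), 22 mm long in x, tops 14 mm above this point, clear down to 40 mm below it. Squeeze the two together along y, from above
- carriage (a joint): travel of the shuttle's carriage in m: 0 = drawn out towards the robot, 0.064 = fully home. Friction about 2 N. When the tab is free its tooth locks the carriage in one of five notches, 16 mm apart (with 3 mm play either way), the first being fully out and the last fully home
- lock_tab (a joint): how far the lock tab is squeezed in, m: 0 = free (locked), 0.007 = fully in. The tooth is clear of the rack from 0.0055 on; takes 4 N to start and 10 N fully in, and springs back by itself
- preset_bank: preset switch on the left: grey housing 84 (x) x 150 (y) x 26 mm with three black lever thumbwheels side by side on one axle along y, 38 mm above the table over its centre; origin on the table under its centre, x away from the robot, fixed. Left wheel = +y. Seven ticks beside each wheel show positions 0 (long tick nearest the robot) to 6 (farthest)
- wheel_left_bar (a point): centre of the finger bar of the left wheel: a bar 14 mm thick, 20 mm long along y, on a 7 mm thick lever 66 mm from the axle (38 mm above the table). It moves on a 66 mm arc in the switch's x-z plane and turns with the wheel. Fixed cheeks of 36 mm radius about the axle stand beside the wheels; neighbouring bars are 46 mm apart along y
- wheel_mid_bar (a point): centre of the finger bar of the middle wheel: a bar 14 mm thick, 20 mm long along y, on a 7 mm thick lever 66 mm from the axle (38 mm above the table). It moves on a 66 mm arc in the switch's x-z plane and turns with the wheel. Fixed cheeks of 36 mm radius about the axle stand beside the wheels; neighbouring bars are 46 mm apart along y
- wheel_right_bar (a point): centre of the finger bar of the right wheel: a bar 14 mm thick, 20 mm long along y, on a 7 mm thick lever 66 mm from the axle (38 mm above the table). It moves on a 66 mm arc in the switch's x-z plane and turns with the wheel. Fixed cheeks of 36 mm radius about the axle stand beside the wheels; neighbouring bars are 46 mm apart along y
- wheel_left (a joint): left wheel of the preset switch: hinge angle about the axle. 0 = lever upright = position 3; positive = lever leans away from the robot. Position d is at 0.25*(d-3) rad, so position 0 is -0.75 (lever leaning to the robot) and position 6 is +0.75. No clicks: it turns stiffly (about 1 N at the bar) and stays where it is left
- wheel_mid (a joint): middle wheel of the preset switch: hinge angle about the axle. 0 = lever upright = position 3; positive = lever leans away from the robot. Position d is at 0.25*(d-3) rad, so position 0 is -0.75 (lever leaning to the robot) and position 6 is +0.75. No clicks: it turns stiffly (about 1 N at the bar) and stays where it is left
- wheel_right (a joint): right wheel of the preset switch: hinge angle about the axle. 0 = lever upright = position 3; positive = lever leans away from the robot. Position d is at 0.25*(d-3) rad, so position 0 is -0.75 (lever leaning to the robot) and position 6 is +0.75. No clicks: it turns stiffly (about 1 N at the bar) and stays where it is left
- isolator_base: base of the isolator, in front of the middle: a grey block 56 (x) x 74 (y) x 20 mm with two ears; origin on the table under its centre, x away from the robot, y to its left. It does not move. A black disc of 72 mm radius on a post stand overhangs the table behind it, from about 60 mm behind its centre, 178 to 221 mm above the table
- isolator_grip (a point): centre of the isolator's grip bar: a black bar 18 mm thick and 50 mm long along x on top of a T-shaped handle, 66 mm from the pivot, which lies along x, 36 mm above the table over the middle of the base. The point turns with the handle
- isolator (a joint): angle of the isolator's handle: +0.6 = lying over to the left (+y) = on, -0.6 = lying over to the right (-y) = off. The handle is heavy and falls by itself to the nearer stop once pushed past upright; pushing takes 1 to 2 N
- amber_bottle: amber glass bottle 33 mm thick, 81 mm tall, standing left of the middle; a bystander. Origin at its underside

How it is judged:
By the outcome, as a careful person would: the job done as asked, in the order asked, and still so for the second after the job is handed in, with the robot touching nothing.
Of box_a, box_b, box_c only 2 to 3 are there at a start; the rules pass over those that are not, and their reading is None.
At some moment in a run one of box_a, box_b, box_c may be knocked a few centimetres aside while the robot is not near it.
Once in a run the grip may slacken for a moment while it holds something.
It also fails if it takes over 208 s, if anything falls off the work surface, if the arm or the gripper's body presses on something with over 40 N, if the wrist force passes 120 N, or if a joint passes its speed limit or range.

### The arm

A 6-joint arm with a two-finger parallel gripper is mounted at the origin on a cart in front of the work surface, level with it; the furniture and walls round the work are solid. World frame = base frame: x ahead of the robot, y to its left, z up, the work surface at z = 0. Lengths are in m, angles in rad, forces in N, time in s.
With the tool pointing down it reaches from about 0.4 to 0.925 m from the base axis. Payload 3.4 kg.
Tool frame: the origin (TCP) lies between the finger pads; the fingertips stand 17 mm ahead of it and the grasp point (between the pads) lies 2 mm behind it; z points along the fingers, y is the line along which they close (so a half turn about z gives the same grasp; the last joint's range is limited). The gripper opens to 85 mm and grips with 20 to 120 N. Pads are 22 mm wide; open, the fingers measure 114 mm over their backs; the gripper's body (76 mm by 85 mm) begins 54 mm behind the grasp point. The pads swing forward as they close: fully open they stand 13 mm farther back than shut.
Start: joints at [-0.073, 0.307, 1.506, -0, 1.328, -0.073], TCP at [0.575, -0, 0.248] pointing down, gripper open.
Joint ranges: [-3.12, 3.12], [-1.05, 2.28], [0.14, 2.33], [-1.42, 4.57], [0.1, 2.73], [-2.68, 2.68]. Speed limits (rad/s): [2.57, 2.57, 3.14, 3.14, 3.14, 3.14].

### API

Orientations are given as a unit quaternion [x, y, z, w].
In Python, from plant import env, read_camera, calibration gives the robot as it stands.
- The arm moves only by the shell command python3 -m inch 'ROWS'. ROWS is JSON, a list of rows, each an object with "xyz": the shift along the tool's x, y, z normalised to -1 to 1, where 1 is 0.04 m, a list of three; "rotation": the turn, a rotation vector about the tool's x, y, z normalised to -1 to 1, where 1 is 0.1 rad, a list of three; "grip": the opening, from -1 (shut) to 1 (fully open). In form: [{"xyz": [tx, ty, tz], "rotation": [wx, wy, wz], "grip": grip}, ...]. A call has 1 to 10 rows; each row shifts and turns the commanded pose from where the row before left it, along the tool's axes as they then stand; what a row does not reach is not made up. A row lasts 1/10 s, in which the tool goes at most 50 mm and 8.59 degrees, less where a joint would pass 70% of its speed; a pose out of reach is approached as far as the arm can. A call with a number of a shift or a turn outside -1 to 1 is refused whole. A call with a gripper value outside its range is refused whole. The fingers move at their own pace and stop on an object; the grip force is fixed at half the most. Time passes only in rows, so rows that do not move let the fingers close. It gives the time, the measured TCP pose, the force, the opening and the grip force at its end, in the units of the state.
- env.get_obs(): the state, without advancing time (a new reading comes with each control period).
- read_camera(name): name is "scene" or "side" or "wrist"; returns the picture (400x640x3 uint8, blue, green, red); there is no depth.
- calibration(name): a dict with "vertical_fov" (degrees; the focal length in pixels is half the picture's height over the tangent of half this angle, whatever the lens; pixels are square), "cx", "cy" (the principal point, pixels), "eye" and "orientation" of the camera in the world; the wrist camera has in their place "hand_eye" (4x4, takes a point from camera to tool coordinates, whose origin is the TCP and whose axes are the flange's). Camera axes: x right, y up, looking along -z (the intrinsics and any distortion apply to the point x, -y, -z); pixel columns grow to the right and rows downward; lengths in m; the calibration is good to about 2 mm. A picture is of the moment at which its call begins: read the wrist's pose just before it. calibration takes no time and is no camera call.
- env.job_done(): hands the job in; it is judged then, once.
The state is a dict: "time": time; "qpos": joint angles; "qvel": joint speeds; "tau": joint torques, N m; "tcp_pos": TCP position; "orientation": TCP orientation; "force": force on the tool from outside, world axes, zero at the start; "torque": the same for the moment, N m; "gripper_width": opening from 0.0 (shut) to 1.0 (fully open); "grip_force": force on a finger pad.
Only numpy, scipy, OpenCV 4.12 (cv2) and the standard library are available. Lean on these libraries where they do the work, as an engineer would, in place of code of your own. Each camera call takes 0.05 s, during which the arm holds its last target. There are 200 camera calls.

## Working session

There is one attempt and no reset: what is moved stays moved. The work goes in short steps, Python scripts to look and compute and a shell command to move; the robot and the scene stay as the last step left them, time stands still between calls to the robot, and variables do not carry over. Pictures are saved under pics/ and viewed, at most 14 in all, crops included, and the job is handed in when it is done.

```bash
ls; mkdir -p pics; cat > h.py <<'E'
import numpy as np, cv2
from plant import env, read_camera, calibration
from scipy.spatial.transform import Rotation as R
def cam(name,obs=None):
    c=calibration(name)
    if name=="wrist":
        o=obs or env.get_obs()
        T=np.eye(4);T[:3,:3]=R.from_quat(o["orientation"]).as_matrix();T[:3,3]=o["tcp_pos"]
        M=T@np.array(c["hand_eye"]);return c,M[:3,:3],M[:3,3]
    return c,None,None
E
python3 - <<'E'
from h import *
for n in("scene","side","wrist"):
    print(n,calibration(n)); cv2.imwrite(f"pics/{n}0.png",read_camera(n))
print(env.get_obs())
E
```

```text
pics
scene {'vertical_fov': 45.89339978184127, 'cx': 315.8399754006062, 'cy': 208.9176721463545, 'eye': array([-0.05244911, -0.86121626,  0.62897614]), 'orientation': array([ 0.5111637 , -0.12029002, -0.2004438 ,  0.82708177])}
side {'vertical_fov': 52.81421373542247, 'cx': 322.2786002511885, 'cy': 207.68015993692825, 'eye': array([0.25530695, 1.0450974 , 0.52100951]), 'orientation': array([-0.04443858,  0.54373774,  0.83293471, -0.09270524])}
wrist {'vertical_fov': 70.85516918424831, 'cx': 313.4835800265349, 'cy': 201.19899583771064, 'hand_eye': array([[-4.65748653e-04,  9.51861364e-01,  3.06528509e-01,
         7.87591276e-02],
       [ 9.99999851e-01,  3.55687467e-04,  4.14915489e-04,
         4.75017506e-04],
       [ 2.85913675e-04,  3.06528657e-01, -9.51861387e-01,
        -1.25268539e-01],
       [ 0.00000000e+00,  0.00000000e+00,  0.00000000e+00,
         1.00000000e+00]])}
{'time': 0.15, 'qpos': array([-7.34785882e-02,  3.07453191e-01,  1.50738095e+00, -1.05703715e-06,
        1.32838282e+00, -7.34938416e-02]), 'qvel': array([-3.11194980e-04, -2.89268949e-03, -4.40747405e-03,  7.15099628e-04,
        1.21757186e-05,  1.88118067e-04]), 'tau': array([ 7.71606137e-04, -4.57977819e+01, -2.52218986e+01, -9.54763436e-05,
        8.49722768e-03, -4.89260890e-05]), 'tcp_pos': array([5.74499433e-01, 2.42702816e-05, 2.47559931e-01]), 'orientation': array([ 7.07101065e-01,  7.07112031e-01, -5.30953800e-04, -6.14557549e-04]), 'force': array([ 1.12917086, -0.45059158,  0.26316213]), 'torque': array([ 0.00237493,  0.02926133, -0.02254208]), 'grip_force': 0.0, 'gripper_width': 1.0000466481995927}
```

View images.

View pics/scene0.png

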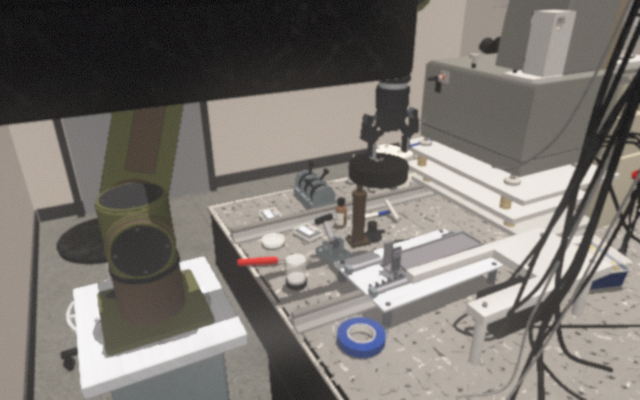

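View pics/side0.png

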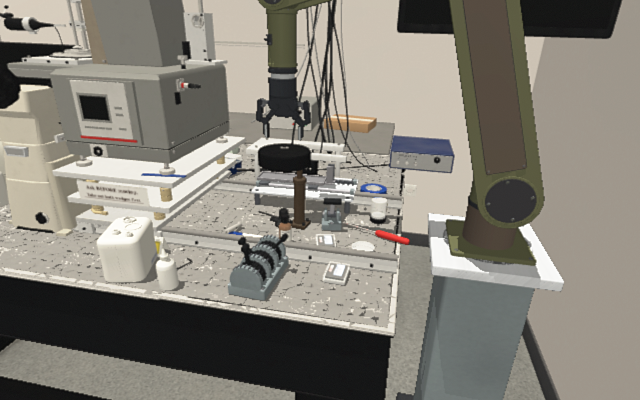

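View pics/wrist0.png

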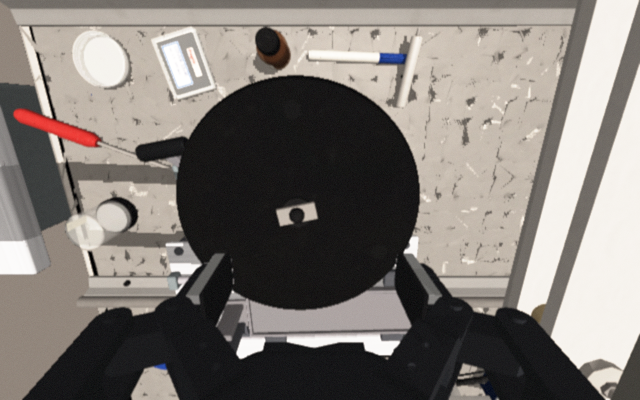

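```bash
python3 -m inch '[{"xyz":[0,0,-1],"rotation":[0,0,0],"grip":1},{"xyz":[0,0,-1],"rotation":[0,0,-1],"grip":1},{"xyz":[0,0,-1],"rotation":[0,0,-1],"grip":1},{"xyz":[0,0,-1],"rotation":[0,0,-1],"grip":1},{"xyz":[0,0,-1],"rotation":[0,0,-1],"grip":1},{"xyz":[0,0,0],"rotation":[0,0,-1],"grip":1},{"xyz":[0,0,0],"rotation":[0,0,-1],"grip":1},{"xyz":[0,0,0],"rotation":[0,0,-1],"grip":1},{"xyz":[0,0,0],"rotation":[0,0,-1],"grip":1},{"xyz":[0,0,0],"rotation":[0,0,-1],"grip":1}]'
python3 -m inch '[{"xyz":[1,0,0],"rotation":[0,0,-1],"grip":-1},{"xyz":[1,0,0],"rotation":[0,0,-1],"grip":-1},{"xyz":[1,0,0],"rotation":[0,0,-1],"grip":-1},{"xyz":[0,0,0],"rotation":[0,0,-1],"grip":-1},{"xyz":[0,0,0],"rotation":[0,0,-1],"grip":-1},{"xyz":[0,0,0],"rotation":[0,0,-1],"grip":-1},{"xyz":[0,0,0],"rotation":[0,0,-0.7],"grip":-1},{"xyz":[0,0,0],"rotation":[0,0,0],"grip":-1}]'
python3 - <<'E'
from h import *
cv2.imwrite("pics/w1.png",read_camera("wrist"))
o=env.get_obs();print(o["tcp_pos"],R.from_quat(o["orientation"]).as_matrix().round(3),o["gripper_width"])
E
```

```text
time: 1.15
tcp_pos: [0.5748, -0.0, 0.4479]
orientation: [0.327, 0.945, -0.0, -0.0]
force: [0.0, 0.3, -0.2]
gripper_width: 1.0
grip_force: 0.0
time: 1.95
tcp_pos: [0.4741, 0.0646, 0.448]
orientation: [0.0, 1.0, -0.0, -0.0]
force: [0.3, 0.8, -0.6]
gripper_width: -0.004
grip_force: 0.0
[0.47415546 0.06460942 0.44803341] [[-1.     0.002 -0.001]
 [ 0.002  1.    -0.   ]
 [ 0.001 -0.    -1.   ]] -0.0003390136153974148
```

View pics/w1.png

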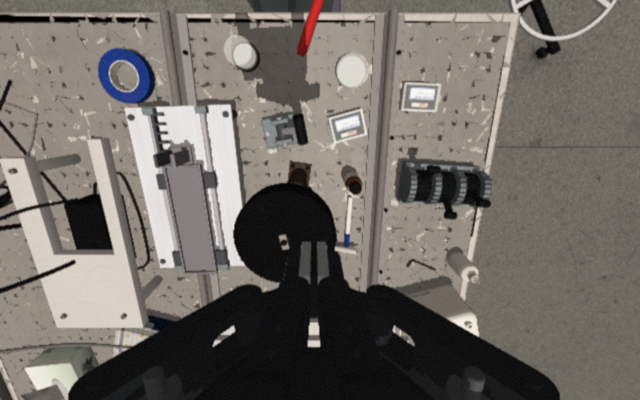

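```bash
cat >> h.py <<'E'
def px(name,pts,z,obs=None):
    c,Rm,e=cam(name,obs)
    if Rm is None: Rm=R.from_quat(c["orientation"]).as_matrix();e=np.array(c["eye"])
    f=200/np.tan(np.radians(c["vertical_fov"]/2))
    p=np.atleast_2d(np.array(pts,float));zz=np.broadcast_to(z,len(p))
    d=np.c_[(p[:,0]-c["cx"])/f,-(p[:,1]-c["cy"])/f,-np.ones(len(p))]@Rm.T
    return (e+d*((zz-e[2])/d[:,2])[:,None]).round(4)
def proj(name,P,obs=None):
    c,Rm,e=cam(name,obs)
    if Rm is None: Rm=R.from_quat(c["orientation"]).as_matrix();e=np.array(c["eye"])
    f=200/np.tan(np.radians(c["vertical_fov"]/2))
    q=(np.atleast_2d(np.array(P,float))-e)@Rm
    return np.c_[c["cx"]-f*q[:,0]/q[:,2],c["cy"]+f*q[:,1]/q[:,2]].round(1)
E
python3 - <<'E'
from h import *
def s(n,p,z): print(n,px("wrist",p,z).tolist())
s("boxes",[(421,97),(349,125)],.018)
s("shuttle",[(128,107),(230,105),(244,265),(160,270)],.048)
s("tray",[(165,165),(202,163),(213,270),(184,270)],.072)
s("handle",[(163,158),(181,154)],.122)
s("isobase",[(263,116),(303,114),(303,148),(266,148)],.02)
s("grip",[(298,129)],.09)
s("bank",[(398,165),(488,165),(488,208),(402,203)],.026)
s("bottle",[(354,186)],.081)
im=cv2.imread("pics/w1.png")
a=cv2.resize(im[85:285,110:260],None,fx=3,fy=3,interpolation=cv2.INTER_CUBIC)
b=cv2.resize(im[100:230,255:365],None,fx=3,fy=3,interpolation=cv2.INTER_CUBIC)
cc=np.zeros((600,800,3),np.uint8);cc[:,:450]=a;cc[:390,460:790]=b
cv2.imwrite("pics/c1.png",cc)
E
```

```text
boxes [[0.372, 0.2642, 0.018], [0.4218, 0.1326, 0.018]]
shuttle [[0.3885, -0.2639, 0.048], [0.3856, -0.0827, 0.048], [0.7061, -0.083, 0.048], [0.7177, -0.2629, 0.048]]
tray [[0.4879, -0.2025, 0.072], [0.4845, -0.1354, 0.072], [0.7033, -0.1402, 0.072], [0.7031, -0.1991, 0.072]]
handle [[0.4674, -0.1771, 0.122], [0.4611, -0.1473, 0.122]]
isobase [[0.4048, -0.0303, 0.02], [0.4014, 0.0451, 0.02], [0.4647, 0.0442, 0.02], [0.4645, -0.0279, 0.02]]
grip [[0.4247, 0.039, 0.09]]
bank [[0.4975, 0.2305, 0.026], [0.498, 0.4071, 0.026], [0.5874, 0.4238, 0.026], [0.5761, 0.2457, 0.026]]
bottle [[0.5254, 0.1378, 0.081]]
```

View pics/c1.png

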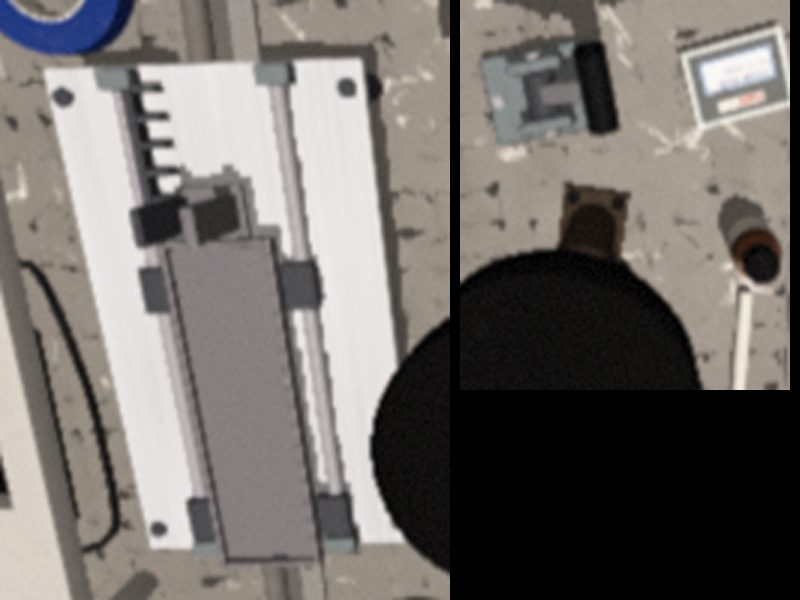

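```bash
python3 -m inch '[{"xyz":[0.7,0.3,0.5],"rotation":[0,0,0],"grip":-1},{"xyz":[0.7,0.3,0.5],"rotation":[0,0,0],"grip":-1},{"xyz":[0,0,1],"rotation":[0,0,0],"grip":-1},{"xyz":[0,0,1],"rotation":[0,0,0],"grip":-1},{"xyz":[0,0,1],"rotation":[0,0,0],"grip":-1},{"xyz":[0,0,1],"rotation":[0,0,0],"grip":-1},{"xyz":[0,0,0],"rotation":[0,0,0],"grip":-1},{"xyz":[0,0,0],"rotation":[0,0,0],"grip":-1}]'
python3 - <<'E'
from h import *
cv2.imwrite("pics/w2.png",read_camera("wrist"))
def s(n,p,z): print(n,px("wrist",p,z).tolist())
E
```

```text
time: 2.8
tcp_pos: [0.4184, 0.0886, 0.2486]
orientation: [0.001, 1.0, -0.0, -0.001]
force: [0.5, -0.8, 0.8]
gripper_width: 0.001
grip_force: 0.0
```

View pics/w2.png

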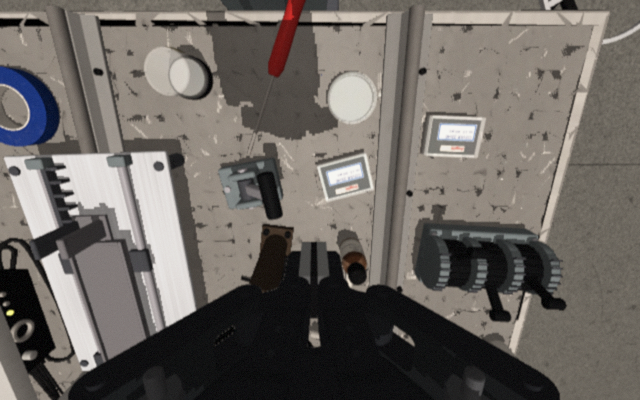

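```bash
python3 - <<'E'
from h import *
def s(n,p,z): print(n,px("wrist",p,z).tolist())
s("box1",[(317,162),(365,151),(375,191),(327,203)],.018)
s("box2",[(431,113),(488,117),(478,158),(421,155)],.018)
s("isobase",[(220,165),(274,156),(282,200),(227,208)],.02)
s("bar",[(266,172),(274,217),(269,194)],.095)
s("plate",[(5,158),(180,152)],.048)
s("bottle",[(356,272)],.081)
s("handletops",[(35,245),(88,228),(58,240),(100,222)],.122)
s("bars",[(498,316),(553,302)],.08)
s("housing",[(420,222),(548,232),(420,290)],.026)
E
```

```text
box1 [[0.4044, 0.0935, 0.018], [0.3905, 0.154, 0.018], [0.443, 0.17, 0.018], [0.4595, 0.1069, 0.018]]
box2 [[0.345, 0.2314, 0.018], [0.3497, 0.3014, 0.018], [0.3997, 0.2981, 0.018], [0.3957, 0.2252, 0.018]]
isobase [[0.4076, -0.0301, 0.02], [0.3963, 0.0392, 0.02], [0.4546, 0.0472, 0.02], [0.4657, -0.0268, 0.02]]
bar [[0.4009, 0.0409, 0.095], [0.4497, 0.0468, 0.095], [0.4241, 0.0428, 0.095]]
plate [[0.3937, -0.2702, 0.048], [0.3871, -0.0654, 0.048]]
bottle [[0.5257, 0.1396, 0.081]]
handletops [[0.4686, -0.1885, 0.122], [0.4504, -0.1311, 0.122], [0.4632, -0.164, 0.122], [0.4441, -0.1179, 0.122]]
bars [[0.5906, 0.323, 0.08], [0.5696, 0.3873, 0.08]]
housing [[0.4839, 0.2312, 0.026], [0.4988, 0.4059, 0.026], [0.5903, 0.2434, 0.026]]
```

```bash
python3 -m inch '[{"xyz":[0,0,1],"rotation":[0,0,0],"grip":-1},{"xyz":[0,0,1],"rotation":[0,0,0],"grip":-1},{"xyz":[0,0,1],"rotation":[0,0,0],"grip":-1},{"xyz":[0,0,0.9],"rotation":[0,0,0],"grip":-1},{"xyz":[0,-0.4,0],"rotation":[0,0,0],"grip":-1},{"xyz":[0,-0.4,0],"rotation":[0,0,0],"grip":-1},{"xyz":[0,-0.4,0],"rotation":[0,0,0],"grip":-1},{"xyz":[0,-0.4,0],"rotation":[0,0,0],"grip":-1},{"xyz":[0,-0.3,0],"rotation":[0,0,0],"grip":-1},{"xyz":[0,-0.3,0],"rotation":[0,0,0],"grip":-1}]'
python3 -m inch '[{"xyz":[0,0,0],"rotation":[0,0,0],"grip":-1},{"xyz":[0,0.3,-0.3],"rotation":[0,0,0],"grip":-1},{"xyz":[0,0.3,-1],"rotation":[0,0,0],"grip":-1},{"xyz":[0,0,-1],"rotation":[0,0,0],"grip":-1},{"xyz":[0,0,-1],"rotation":[0,0,0],"grip":-1},{"xyz":[0,0,-0.6],"rotation":[0,0,0],"grip":-1}]'
python3 - <<'E'
from h import *
cv2.imwrite("pics/w3.png",read_camera("wrist"))
print(env.get_obs()["tcp_pos"])
im=cv2.imread("pics/w3.png")
cv2.imwrite("pics/c3.png",im[100:300,0:400])
E
```

```text
time: 3.85
tcp_pos: [0.4207, -0.0003, 0.0938]
orientation: [0.001, 1.0, -0.0, 0.002]
force: [0.6, 0.7, 0.6]
gripper_width: -0.004
grip_force: 0.0
time: 4.45
tcp_pos: [0.4195, 0.0252, 0.2517]
orientation: [0.0, 1.0, 0.0, 0.002]
force: [0.4, -0.1, 0.4]
gripper_width: -0.004
grip_force: 0.0
[0.42146814 0.02506719 0.25455831]
```

View pics/c3.png

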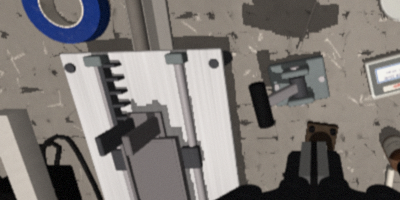

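```bash
python3 -m inch '[{"xyz":[-0.3,-0.6,-0.8],"rotation":[0,0,0],"grip":1},{"xyz":[-0.3,-1,0],"rotation":[0,0,0],"grip":1},{"xyz":[-0.3,-1,0],"rotation":[0,0,0],"grip":1},{"xyz":[-0.3,-1,0],"rotation":[0,0,0],"grip":1},{"xyz":[-0.3,-1,0],"rotation":[0,0,0],"grip":1},{"xyz":[-0.3,0,0],"rotation":[0,0,0],"grip":1},{"xyz":[0,0,0],"rotation":[0,0,0],"grip":1},{"xyz":[0,0,0],"rotation":[0,0,0],"grip":1}]'
python3 - <<'E'
from h import *
cv2.imwrite("pics/w4.png",read_camera("wrist"))
o=env.get_obs();print(o["tcp_pos"])
im=cv2.imread("pics/w4.png")
cv2.imwrite("pics/c4.png",cv2.resize(im[0:300,130:530],None,fx=2,fy=2,interpolation=cv2.INTER_CUBIC))
E
```

```text
time: 5.3
tcp_pos: [0.4897, -0.1583, 0.2799]
orientation: [0.0, 1.0, 0.001, -0.001]
force: [-0.2, 1.2, -0.1]
gripper_width: 1.0
grip_force: 0.0
[ 0.48939955 -0.15799489  0.27996482]
```

View pics/c4.png

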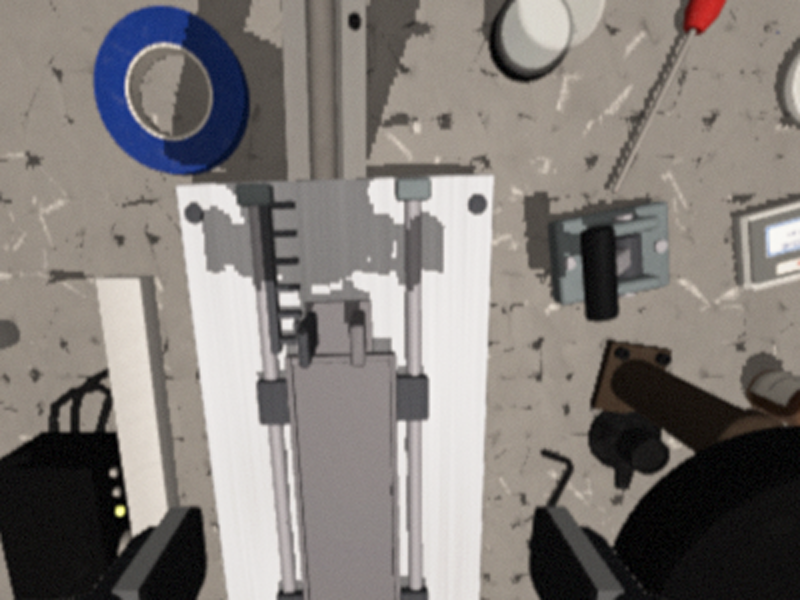

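```bash
python3 - <<'E'
from h import *
def s(n,p,z): print(n,px("wrist",[(130+a/2,b/2) for a,b in p],z).tolist())
s("plate",[(178,187),(494,176),(480,598),(228,598)],.048)
s("tray",[(288,357),(396,352),(308,598),(400,598)],.072)
s("handle",[(300,330),(366,330),(302,312),(302,365),(364,312),(364,365)],.122)
s("rack",[(262,202),(262,350)],.06)
s("bar off",[(598,272)],.0905)
E
```

```text
plate [[0.3914, -0.2699, 0.048], [0.3853, -0.0825, 0.048], [0.68, -0.0728, 0.048], [0.6799, -0.2619, 0.048]]
tray [[0.4892, -0.2055, 0.072], [0.4862, -0.1401, 0.072], [0.6619, -0.1989, 0.072], [0.662, -0.1345, 0.072]]
handle [[0.4636, -0.1917, 0.122], [0.4636, -0.1582, 0.122], [0.4544, -0.1903, 0.122], [0.4818, -0.1913, 0.122], [0.4544, -0.1592, 0.122], [0.4818, -0.1592, 0.122]]
rack [[0.4002, -0.2184, 0.06], [0.4875, -0.2233, 0.06]]
bar off [[0.4373, -0.0312, 0.0905]]
```

```bash
python3 -m inch '[{"xyz":[0.56,-0.43,0.5],"rotation":[0,0,0],"grip":1},{"xyz":[0,0,1],"rotation":[0,0,-0.33],"grip":1},{"xyz":[0,0,1],"rotation":[0,0,0],"grip":1},{"xyz":[0,0,1],"rotation":[0,0,0],"grip":1},{"xyz":[0,0,0.5],"rotation":[0,0,0],"grip":1},{"xyz":[0,0,0.5],"rotation":[0,0,0],"grip":1},{"xyz":[0,0,0],"rotation":[0,0,0],"grip":-1},{"xyz":[0,0,0],"rotation":[0,0,0],"grip":-1},{"xyz":[0,0,0],"rotation":[0,0,0],"grip":-1},{"xyz":[0,0,0],"rotation":[0,0,0],"grip":-1}]'; python3 -m inch '[{"xyz":[0,0,0],"rotation":[0,0,0],"grip":-1},{"xyz":[0,0,0],"rotation":[0,0,0],"grip":-1},{"xyz":[0,0,0],"rotation":[0,0,0],"grip":-1}]'
```

```text
time: 6.35
tcp_pos: [0.4684, -0.174, 0.1021]
orientation: [-0.015, 1.0, 0.002, 0.001]
force: [0.4, 29.7, 26.0]
gripper_width: 0.331
grip_force: 24.9
time: 6.65
tcp_pos: [0.4683, -0.173, 0.1025]
orientation: [-0.016, 1.0, 0.002, 0.001]
force: [-0.4, 17.4, 11.8]
gripper_width: 0.306
grip_force: 58.3
```

```bash
python3 -m inch '[{"xyz":[0.2,0.05,0],"rotation":[0,0,0],"grip":-1},{"xyz":[0.2,0,0],"rotation":[0,0,0],"grip":-1},{"xyz":[0.2,0,0],"rotation":[0,0,0],"grip":-1},{"xyz":[0.2,0,0],"rotation":[0,0,0],"grip":-1},{"xyz":[0,0,0],"rotation":[0,0,0],"grip":-1}]'
```

```text
time: 7.15
tcp_pos: [0.4356, -0.1739, 0.1026]
orientation: [-0.016, 1.0, 0.001, 0.001]
force: [-1.4, 10.0, 13.4]
gripper_width: 0.301
grip_force: 61.2
```

```bash
python3 -m inch '[{"xyz":[0.15,0,0],"rotation":[0,0,0],"grip":-1},{"xyz":[0.15,0,0],"rotation":[0,0,0],"grip":-1},{"xyz":[0.15,0,0],"rotation":[0,0,0],"grip":-1},{"xyz":[0,0,0],"rotation":[0,0,0],"grip":-1}]'
```

```text
time: 7.55
tcp_pos: [0.418, -0.1745, 0.1025]
orientation: [-0.016, 1.0, 0.001, 0.001]
force: [-1.2, 12.1, 13.5]
gripper_width: 0.307
grip_force: 61.6
```

```bash
python3 -m inch '[{"xyz":[0.1,0,0],"rotation":[0,0,0],"grip":-1},{"xyz":[0.1,0,0],"rotation":[0,0,0],"grip":-1},{"xyz":[0.1,0,0],"rotation":[0,0,0],"grip":-1},{"xyz":[0.1,0,0],"rotation":[0,0,0],"grip":-1},{"xyz":[0,0,0],"rotation":[0,0,0],"grip":-1}]'
```

```text
time: 8.05
tcp_pos: [0.4049, -0.1749, 0.1026]
orientation: [-0.015, 1.0, 0.001, 0.004]
force: [6.7, 15.2, 6.7]
gripper_width: 0.298
grip_force: 62.2
```

```bash
python3 -m inch '[{"xyz":[0,0,0],"rotation":[0,0,0],"grip":1},{"xyz":[0,0,0],"rotation":[0,0,0],"grip":1},{"xyz":[0,0,0],"rotation":[0,0,0],"grip":1},{"xyz":[0,0,-1],"rotation":[0,0,0],"grip":1},{"xyz":[0,0,-1],"rotation":[0,0,0],"grip":1},{"xyz":[0,0,-1],"rotation":[0,0,0],"grip":1},{"xyz":[0,0,-1],"rotation":[0,0,0],"grip":1},{"xyz":[-0.3,0.7,0],"rotation":[0,0,0],"grip":1},{"xyz":[-0.3,1,0],"rotation":[0,0,0],"grip":1},{"xyz":[-0.3,1,0],"rotation":[0,0,0],"grip":1}]'
python3 -m inch '[{"xyz":[0,1,0],"rotation":[0,0,0],"grip":1},{"xyz":[0,1,0],"rotation":[0,0,0],"grip":1},{"xyz":[0,1,0],"rotation":[0,0,0],"grip":1},{"xyz":[0,1,0],"rotation":[0,0,1],"grip":1},{"xyz":[0,0.9,0],"rotation":[0,0,1],"grip":1},{"xyz":[0,0,0],"rotation":[0,0,1],"grip":1},{"xyz":[0,0,0],"rotation":[0,0,1],"grip":1},{"xyz":[0,0,0],"rotation":[0,0,1],"grip":1},{"xyz":[0,0,0],"rotation":[0,0,1],"grip":1},{"xyz":[0,0,0],"rotation":[0,0,1],"grip":1}]'
python3 -m inch '[{"xyz":[0,0,0],"rotation":[0,0,1],"grip":1},{"xyz":[0,0,0],"rotation":[0,0,1],"grip":1},{"xyz":[0,0,0],"rotation":[0,0,1],"grip":1},{"xyz":[0,0,0],"rotation":[0,0,1],"grip":1},{"xyz":[0,0,0],"rotation":[0,0,1],"grip":1},{"xyz":[0,0,0],"rotation":[0,0,0.65],"grip":1},{"xyz":[0,0,0],"rotation":[0,0,0],"grip":1}]'
python3 - <<'E'
from h import *
cv2.imwrite("pics/w5.png",read_camera("wrist"))
o=env.get_obs();print(o["tcp_pos"],R.from_quat(o["orientation"]).as_matrix().round(3))
E
```

```text
time: 9.05
tcp_pos: [0.4341, -0.067, 0.2608]
orientation: [-0.015, 1.0, -0.0, 0.0]
force: [0.7, -0.6, -0.4]
gripper_width: 1.0
grip_force: 0.0
time: 10.05
tcp_pos: [0.4309, 0.128, 0.26]
orientation: [0.33, 0.944, -0.0, -0.001]
force: [-0.5, -0.6, -0.4]
gripper_width: 1.001
grip_force: 0.0
time: 10.75
tcp_pos: [0.431, 0.1279, 0.26]
orientation: [0.578, 0.816, -0.0, -0.0]
force: [-0.3, 0.1, 0.4]
gripper_width: 0.996
grip_force: 0.0
[0.43110345 0.12795762 0.26010175] [[-0.333  0.943 -0.001]
 [ 0.943  0.333 -0.   ]
 [ 0.    -0.001 -1.   ]]
```

View pics/w5.png

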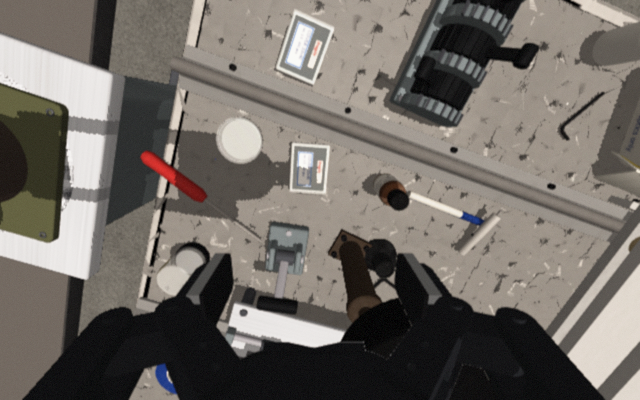

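```bash
cat >> h.py <<'E'
def box(pts,z=.018):
    p=px("wrist",pts,z)[:,:2];w=(p[1]-p[0]+p[2]-p[3])/2
    c=p.mean(0);o=env.get_obs();M=R.from_quat(o["orientation"]).as_matrix()
    d=np.r_[c,0]-np.r_[o["tcp_pos"][:2],0]
    ty=np.degrees(np.arctan2(M[1,1],M[0,1]));wy=np.degrees(np.arctan2(w[1],w[0]))
    print("c",c,"w",np.hypot(*w),"ang",wy,"tooly",ty,"rotz units",-np.radians(wy-ty)*10,"tool shift units",(M.T@d/.04).round(2),"z",o["tcp_pos"][2])
E
python3 - <<'E'
from h import *
box([(293,143),(329,146),(327,194),(291,192)])
box([(300,10),(335,27),(312,84),(277,68)])
E
```

```text
c [0.425325 0.1308  ] w 0.04776915846024502 ang 15.418174277270355 tooly 19.424603839614615 rotz units 0.6992538711214278 tool shift units [ 0.12 -0.11  0.  ] z 0.26010174844567996
c [0.37355  0.264825] w 0.04428546601312897 ang -3.5601935825478925 tooly 19.424603839614615 rotz units 4.011603929206408 tool shift units [ 3.71 -0.22  0.  ] z 0.26010174844567996
```

```bash
python3 -m inch '[{"xyz":[0.12,-0.11,1],"rotation":[0,0,0.8],"grip":1},{"xyz":[0,0,1],"rotation":[0,0,0],"grip":1},{"xyz":[0,0,1],"rotation":[0,0,0],"grip":1},{"xyz":[0,0,1],"rotation":[0,0,0],"grip":1},{"xyz":[0,0,1],"rotation":[0,0,0],"grip":1},{"xyz":[0,0,0.9],"rotation":[0,0,0],"grip":1},{"xyz":[0,0,0],"rotation":[0,0,0],"grip":1},{"xyz":[0,0,0],"rotation":[0,0,0],"grip":-1},{"xyz":[0,0,0],"rotation":[0,0,0],"grip":-1},{"xyz":[0,0,0],"rotation":[0,0,0],"grip":-1}]'; python3 -m inch '[{"xyz":[0,0,0],"rotation":[0,0,0],"grip":-1},{"xyz":[0,0,0],"rotation":[0,0,0],"grip":-1}]'
```

```text
time: 11.8
tcp_pos: [0.4273, 0.1316, 0.0266]
orientation: [0.61, 0.792, 0.002, 0.001]
force: [-0.7, 0.1, 5.9]
gripper_width: 0.56
grip_force: 60.7
time: 12.0
tcp_pos: [0.4273, 0.1316, 0.0266]
orientation: [0.61, 0.792, 0.002, 0.002]
force: [-0.6, -0.8, 7.5]
gripper_width: 0.561
grip_force: 61.3
```

```bash
python3 -m inch '[{"xyz":[0,0,-0.5],"rotation":[0,0,0],"grip":-1},{"xyz":[0,0,-1],"rotation":[0,0,0],"grip":-1},{"xyz":[0,0,-1],"rotation":[0,0,-1],"grip":-1},{"xyz":[0,0,-1],"rotation":[0,0,-1],"grip":-1},{"xyz":[0,0,-1],"rotation":[0,0,-1],"grip":-1},{"xyz":[0,0,-1],"rotation":[0,0,-1],"grip":-1},{"xyz":[0,0,-0.9],"rotation":[0,0,-1],"grip":-1},{"xyz":[0,0,0],"rotation":[0,0,-1],"grip":-1},{"xyz":[0,0,0],"rotation":[0,0,-1],"grip":-1},{"xyz":[0,0,0],"rotation":[0,0,-1],"grip":-1}]'
python3 -m inch '[{"xyz":[0,0,0],"rotation":[0,0,-1],"grip":-1},{"xyz":[0,0,0],"rotation":[0,0,-1],"grip":-1},{"xyz":[0,0,0],"rotation":[0,0,-1],"grip":-1},{"xyz":[0,0,0],"rotation":[0,0,-1],"grip":-1},{"xyz":[0,0,0],"rotation":[0,0,-1],"grip":-1},{"xyz":[0,0,0],"rotation":[0,0,-0.5],"grip":-1},{"xyz":[0,0,0],"rotation":[0,0,0],"grip":-1}]'
python3 -c "
from h import *
o=env.get_obs();M=R.from_quat(o['orientation']).as_matrix();print(o['tcp_pos'],M.round(3),o['gripper_width'],M.T@(np.array([.586,-.17,.2])-o['tcp_pos'])/.04)"
```

```text
time: 13.0
tcp_pos: [0.4256, 0.1313, 0.2826]
orientation: [0.251, 0.968, 0.001, 0.002]
force: [-0.1, 0.6, -1.1]
gripper_width: 0.561
grip_force: 62.4
time: 13.7
tcp_pos: [0.4255, 0.1313, 0.2818]
orientation: [-0.019, 1.0, 0.0, 0.001]
force: [0.1, -0.8, 0.1]
gripper_width: 0.556
grip_force: 62.4
[0.42546958 0.13125691 0.28178988] [[-0.999 -0.038  0.003]
 [-0.038  0.999  0.001]
 [-0.003  0.    -1.   ]] 0.5559126668175305 [-3.72247092 -7.67763425  2.05102892]
```

```bash
python3 -m inch '[{"xyz":[0,-1,0],"rotation":[0,0,0],"grip":-1},{"xyz":[0,-1,0],"rotation":[0,0,0],"grip":-1},{"xyz":[0,-1,0],"rotation":[0,0,0],"grip":-1},{"xyz":[0,-1,0],"rotation":[0,0,0],"grip":-1},{"xyz":[-0.7,-1,0],"rotation":[0,0,0],"grip":-1},{"xyz":[-0.7,-1,0],"rotation":[0,0,0],"grip":-1},{"xyz":[-0.7,-1,0],"rotation":[0,0,0],"grip":-1},{"xyz":[-0.8,-0.68,0],"rotation":[0,0,0],"grip":-1},{"xyz":[-0.8,0,0],"rotation":[0,0,0],"grip":-1},{"xyz":[0,0,1],"rotation":[0,0,0],"grip":-1}]'
python3 -m inch '[{"xyz":[0,0,1],"rotation":[0,0,0],"grip":-1},{"xyz":[0,0,0],"rotation":[0,0,0],"grip":-1},{"xyz":[0,0,0],"rotation":[0,0,0],"grip":-1}]'
python3 - <<'E'
from h import *
im=read_camera("wrist");o=env.get_obs();print(o["tcp_pos"])
cv2.imwrite("pics/w6.png",im)
E
```

```text
time: 14.7
tcp_pos: [0.5937, -0.1734, 0.2463]
orientation: [-0.017, 1.0, -0.003, 0.009]
force: [0.7, -1.0, -0.3]
gripper_width: 0.558
grip_force: 62.5
time: 15.0
tcp_pos: [0.5847, -0.17, 0.2008]
orientation: [-0.018, 1.0, 0.0, -0.0]
force: [0.5, -0.7, 0.4]
gripper_width: 0.556
grip_force: 62.4
[ 0.58593653 -0.17045631  0.20231914]
```

View pics/w6.png

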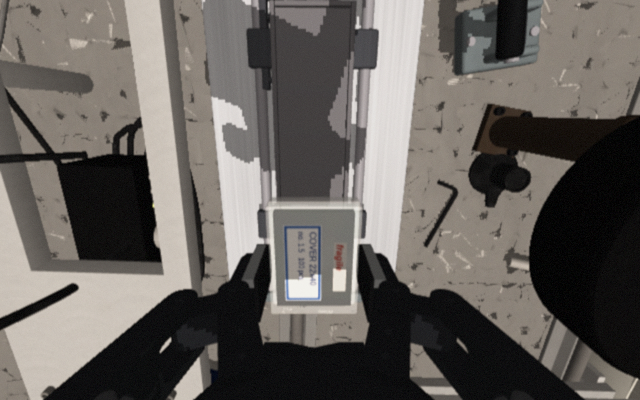

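```bash
python3 - <<'E'
from h import *
o=env.get_obs();zt=o["tcp_pos"][2]-.0266+.018
print(px("wrist",[(271,2),(354,2),(274,190),(354,190)],.072))
print(zt,px("wrist",[(270,203),(356,202),(273,309),(356,308)],zt))
E
```

```text
[[ 0.4291 -0.2091  0.072 ]
 [ 0.4268 -0.1447  0.072 ]
 [ 0.5807 -0.2079  0.072 ]
 [ 0.5779 -0.1325  0.072 ]]
0.1937191434766349 [[ 0.5528 -0.1932  0.1937]
 [ 0.5506 -0.1502  0.1937]
 [ 0.6165 -0.1923  0.1937]
 [ 0.614  -0.145   0.1937]]
```

```bash
python3 -m inch '[{"xyz":[0,-0.04,1],"rotation":[0,0,0],"grip":-1},{"xyz":[0,0,0.8],"rotation":[0,0,0],"grip":-1},{"xyz":[0,0,0.4],"rotation":[0,0,0],"grip":-1},{"xyz":[0,0,0.3],"rotation":[0,0,0],"grip":-1},{"xyz":[0,0,0.15],"rotation":[0,0,0],"grip":-1},{"xyz":[0,0,0],"rotation":[0,0,0],"grip":-1}]'
```

```text
time: 15.65
tcp_pos: [0.586, -0.172, 0.0953]
orientation: [-0.019, 1.0, -0.0, 0.001]
force: [-0.7, -0.1, -1.2]
gripper_width: 0.561
grip_force: 62.4
```

```bash
python3 -m inch '[{"xyz":[0,0,0.06],"rotation":[0,0,0],"grip":-1},{"xyz":[0,0,0],"rotation":[0,0,0],"grip":-1},{"xyz":[0,0,0],"rotation":[0,0,0],"grip":-1}]'
```

```text
time: 15.95
tcp_pos: [0.5867, -0.1723, 0.0937]
orientation: [-0.019, 1.0, -0.001, 0.002]
force: [-0.2, 0.6, 6.3]
gripper_width: 0.554
grip_force: 63.2
```

```bash
python3 -m inch '[{"xyz":[0,0,0],"rotation":[0,0,0],"grip":1},{"xyz":[0,0,0],"rotation":[0,0,0],"grip":1},{"xyz":[0,0,0],"rotation":[0,0,0],"grip":1},{"xyz":[0,0,-0.7],"rotation":[0,0,0],"grip":1},{"xyz":[0,0,-1],"rotation":[0,0,0],"grip":1},{"xyz":[0,0,-1],"rotation":[0,0,0],"grip":1},{"xyz":[0,0,-1],"rotation":[0,0,0],"grip":1},{"xyz":[0.6,0,-1],"rotation":[0,0,0],"grip":1},{"xyz":[0.6,0.5,0],"rotation":[0,0,0],"grip":1},{"xyz":[0.6,0.8,0],"rotation":[0,0,0],"grip":1}]'
python3 -m inch '[{"xyz":[0.4,0.9,0],"rotation":[0,0,0],"grip":1},{"xyz":[0.4,0.9,0],"rotation":[0,0,0],"grip":1},{"xyz":[0.2,0.9,0],"rotation":[0,0,0],"grip":1},{"xyz":[0.2,0.9,0],"rotation":[0,0,0],"grip":1},{"xyz":[0.2,0.9,0],"rotation":[0,0,0],"grip":1},{"xyz":[0.2,0.9,0],"rotation":[0,0,0],"grip":1},{"xyz":[0.2,0.9,0],"rotation":[0,0,0],"grip":1},{"xyz":[0.2,0.9,0],"rotation":[0,0,0],"grip":1},{"xyz":[0.2,0.9,0],"rotation":[0,0,1],"grip":1},{"xyz":[0,0,0],"rotation":[0,0,1],"grip":1}]'
python3 -m inch '[{"xyz":[0,0,0],"rotation":[0,0,1],"grip":1},{"xyz":[0,0,0],"rotation":[0,0,1],"grip":1},{"xyz":[0,0,0],"rotation":[0,0,1],"grip":1},{"xyz":[0,0,0],"rotation":[0,0,1],"grip":1},{"xyz":[0,0,0],"rotation":[0,0,1],"grip":1},{"xyz":[0,0,0],"rotation":[0,0,1],"grip":1},{"xyz":[0,0,0],"rotation":[0,0,1],"grip":1},{"xyz":[0,0,0],"rotation":[0,0,1],"grip":1},{"xyz":[0,0,0],"rotation":[0,0,1],"grip":1},{"xyz":[0,0,0],"rotation":[0,0,1],"grip":1}]'
python3 -m inch '[{"xyz":[0,0,0],"rotation":[0,0,1],"grip":1},{"xyz":[0,0,0],"rotation":[0,0,1],"grip":1},{"xyz":[0,0,0],"rotation":[0,0,1],"grip":1},{"xyz":[0,0,0],"rotation":[0,0,1],"grip":1},{"xyz":[0,0,0],"rotation":[0,0,0.7],"grip":1},{"xyz":[0,0,0],"rotation":[0,0,0],"grip":1}]'
python3 - <<'E'
from h import *
im=read_camera("wrist");o=env.get_obs();print(o["tcp_pos"],R.from_quat(o["orientation"]).as_matrix().round(3))
cv2.imwrite("pics/w7.png",im)
E
```

```text
time: 16.95
tcp_pos: [0.5116, -0.1236, 0.2814]
orientation: [-0.017, 1.0, -0.001, 0.002]
force: [0.7, 0.8, 0.5]
gripper_width: 0.999
grip_force: 0.0
time: 17.95
tcp_pos: [0.4098, 0.2016, 0.2797]
orientation: [0.081, 0.997, 0.001, -0.001]
force: [0.5, -0.4, -0.1]
gripper_width: 1.001
grip_force: 0.0
time: 18.95
tcp_pos: [0.411, 0.1979, 0.2796]
orientation: [0.551, 0.835, -0.0, -0.0]
force: [0.2, -0.1, 0.4]
gripper_width: 1.002
grip_force: 0.0
time: 19.55
tcp_pos: [0.411, 0.1979, 0.2796]
orientation: [0.729, 0.685, -0.0, -0.0]
force: [-0.6, -0.3, 0.9]
gripper_width: 1.0
grip_force: 0.0
[0.41105705 0.19789249 0.27965013] [[ 0.06   0.998 -0.001]
 [ 0.998 -0.06  -0.   ]
 [-0.    -0.001 -1.   ]]
```

View pics/w7.png

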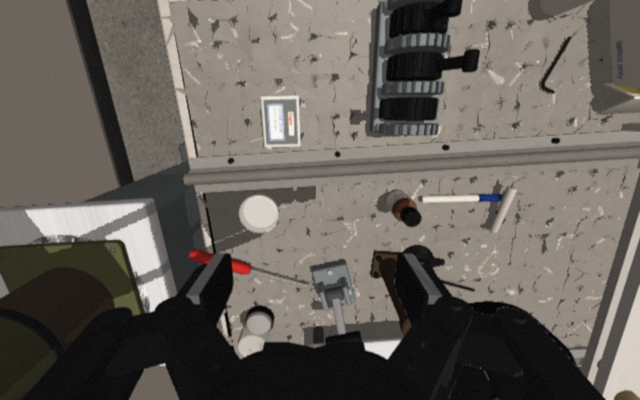

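```bash
python3 - <<'E'
from h import *
box([(262,97),(299,95),(300,145),(264,148)])
E
```

```text
c [0.37245  0.264875] w 0.048600642999861644 ang 0.2947287765010556 tooly -3.4637491379885357 rotz units -0.6559781447133326 tool shift units [ 1.61 -1.06  0.  ] z 0.2796501312761884
```

```bash
python3 -m inch '[{"xyz":[0.8,-0.53,0],"rotation":[0,0,0],"grip":1},{"xyz":[0.81,-0.53,1],"rotation":[0,0,-0.3],"grip":1},{"xyz":[0,0,1],"rotation":[0,0,0],"grip":1},{"xyz":[0,0,1],"rotation":[0,0,0],"grip":1},{"xyz":[0,0,1],"rotation":[0,0,0],"grip":1},{"xyz":[0,0,1],"rotation":[0,0,0],"grip":1},{"xyz":[0,0,1],"rotation":[0,0,0],"grip":1},{"xyz":[0,0,0.36],"rotation":[0,0,0],"grip":1},{"xyz":[0,0,0],"rotation":[0,0,0],"grip":1},{"xyz":[0,0,0],"rotation":[0,0,0],"grip":-1}]'; python3 -m inch '[{"xyz":[0,0,0],"rotation":[0,0,0],"grip":-1},{"xyz":[0,0,0],"rotation":[0,0,0],"grip":-1},{"xyz":[0,0,0],"rotation":[0,0,0],"grip":-1},{"xyz":[0,0,0],"rotation":[0,0,0],"grip":-1}]'
python3 -m inch '[{"xyz":[0,0,-0.5],"rotation":[0,0,0],"grip":-1},{"xyz":[0,0,-1],"rotation":[0,0,0],"grip":-1},{"xyz":[0,0,-1],"rotation":[0,0,-1],"grip":-1},{"xyz":[0,0,-1],"rotation":[0,0,-1],"grip":-1},{"xyz":[0,0,-1],"rotation":[0,0,-1],"grip":-1},{"xyz":[0,0,-1],"rotation":[0,0,-1],"grip":-1},{"xyz":[0,0,-0.9],"rotation":[0,0,-1],"grip":-1},{"xyz":[0,0,0],"rotation":[0,0,-1],"grip":-1},{"xyz":[0,0,0],"rotation":[0,0,-1],"grip":-1},{"xyz":[0,0,0],"rotation":[0,0,-1],"grip":-1}]'
```

```text
time: 20.6
tcp_pos: [0.3751, 0.2616, 0.0296]
orientation: [0.718, 0.696, -0.0, -0.0]
force: [0.3, 0.2, -0.7]
gripper_width: 0.859
grip_force: 0.0
time: 21.0
tcp_pos: [0.3778, 0.2631, 0.0348]
orientation: [0.718, 0.696, 0.005, 0.001]
force: [8.3, -2.7, 35.0]
gripper_width: 0.144
grip_force: 19.4
time: 22.0
tcp_pos: [0.3749, 0.2614, 0.2877]
orientation: [0.389, 0.921, 0.002, 0.001]
force: [0.2, 0.5, -0.6]
gripper_width: 0.002
grip_force: 0.0
```

```bash
python3 - <<'E'
from h import *
im=read_camera("wrist");o=env.get_obs();print(o["tcp_pos"],R.from_quat(o["orientation"]).as_matrix().round(3))
cv2.imwrite("pics/w8.png",im);cv2.imwrite("pics/s8.png",read_camera("side"))
E
```

```text
[0.37480598 0.26140827 0.2874224 ] [[-0.7    0.714  0.003]
 [ 0.714  0.7    0.002]
 [-0.001  0.003 -1.   ]]
```

View pics/w8.png

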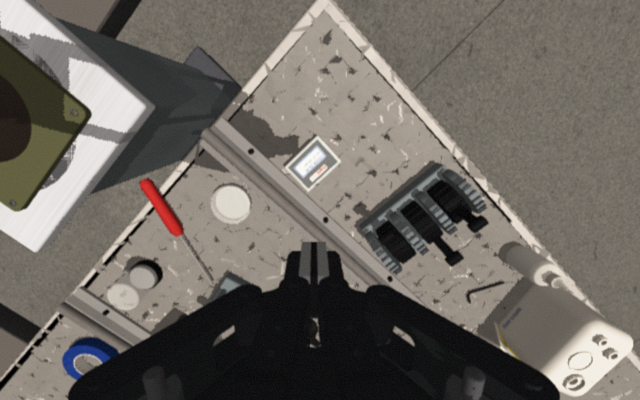

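```bash
python3 - <<'E'
from h import *
box([(286,167),(311,190),(341,160),(318,136)])
box([(286,167),(318,136),(341,160),(311,190)])
im=cv2.imread("pics/w8.png");m=((im.min(2)>190)&(im.max(2)-im.min(2)<40)).astype(np.uint8)[110:215,260:370]
m=cv2.morphologyEx(m,cv2.MORPH_CLOSE,np.ones((7,7)))
for k in cv2.findContours(m,0,2)[0]:
    if cv2.contourArea(k)>150: r=cv2.minAreaRect(k);print((cv2.boxPoints(r)+[260,110]).round(1).tolist(),r[1])
E
```

```text
c [0.371125 0.267575] w 0.04765212482145995 ang -0.5410773204663943 tooly 44.03042209647369 rotz units 7.779194173763373 tool shift units [ 0.17  0.04 -0.  ] z 0.28709508532903566
c [0.371125 0.267575] w 0.06156480325640617 ang 88.74351092842474 tooly 44.03042209647369 rotz units -7.803906188542513 tool shift units [ 0.17  0.04 -0.  ] z 0.28709508532903566
[[284.3, 167.2], [319.3, 133.9], [343.0, 158.7], [308.0, 192.1]] (34.35938262939453, 48.33329391479492)
```

```bash
python3 -m inch '[{"xyz":[0.17,0.04,0],"rotation":[0,0,0],"grip":1},{"xyz":[0,0,0.5],"rotation":[0,0,1],"grip":1},{"xyz":[0,0,0.7],"rotation":[0,0,1],"grip":1},{"xyz":[0,0,0.7],"rotation":[0,0,1],"grip":1},{"xyz":[0,0,0.7],"rotation":[0,0,1],"grip":1},{"xyz":[0,0,0.7],"rotation":[0,0,1],"grip":1},{"xyz":[0,0,0.7],"rotation":[0,0,1],"grip":1},{"xyz":[0,0,0.7],"rotation":[0,0,1],"grip":1},{"xyz":[0,0,0.7],"rotation":[0,0,0.8],"grip":1},{"xyz":[0,0,0],"rotation":[0,0,0],"grip":1}]'
python3 - <<'E'
from h import *
im=read_camera("wrist");o=env.get_obs();print(o["tcp_pos"],R.from_quat(o["orientation"]).as_matrix().round(3))
cv2.imwrite("pics/w9.png",im)
p=proj("wrist",[[.371,.2676,.018]])[0];print(p)
m=((im.min(2)>185)&(im.max(2).astype(int)-im.min(2)<45)).astype(np.uint8)
m=cv2.morphologyEx(m,cv2.MORPH_CLOSE,np.ones((9,9)))
for k in cv2.findContours(m,0,2)[0]:
    if cv2.contourArea(k)>1500:
        r=cv2.minAreaRect(k);b=cv2.boxPoints(r);print(b.round(1).tolist(),r[1],px("wrist",[r[0]],.018))
E
```

```text
time: 23.1
tcp_pos: [0.369, 0.2665, 0.0671]
orientation: [0.712, 0.702, -0.003, -0.001]
force: [-0.2, 0.1, -0.3]
gripper_width: 0.995
grip_force: 0.0
[0.3700319  0.26709461 0.06860167] [[ 0.011  1.    -0.004]
 [ 1.    -0.011 -0.002]
 [-0.002 -0.004 -1.   ]]
[314.6 231.3]
```

```bash
python3 -m inch '[{"xyz":[0,0.02,0.5],"rotation":[0,0,0],"grip":1},{"xyz":[0,0,0.5],"rotation":[0,0,0],"grip":1},{"xyz":[0,0,0.26],"rotation":[0,0,0],"grip":1},{"xyz":[0,0,0],"rotation":[0,0,0],"grip":1},{"xyz":[0,0,0],"rotation":[0,0,0],"grip":1}]'; python3 -m inch '[{"xyz":[0,0,0],"rotation":[0,0,0],"grip":-1},{"xyz":[0,0,0],"rotation":[0,0,0],"grip":-1},{"xyz":[0,0,0],"rotation":[0,0,0],"grip":-1},{"xyz":[0,0,0],"rotation":[0,0,0],"grip":-1},{"xyz":[0,0,0],"rotation":[0,0,0],"grip":-1}]'
```

```text
time: 23.65
tcp_pos: [0.3727, 0.2679, 0.02]
orientation: [0.711, 0.703, 0.001, 0.0]
force: [0.1, -0.1, 0.0]
gripper_width: 1.002
grip_force: 0.0
time: 24.15
tcp_pos: [0.3726, 0.2677, 0.0202]
orientation: [0.711, 0.703, 0.001, 0.0]
force: [-0.8, -0.2, 6.6]
gripper_width: 0.567
grip_force: 61.4
```

```bash
python3 -m inch '[{"xyz":[0,0,-0.5],"rotation":[0,0,0],"grip":-1},{"xyz":[0,0,-1],"rotation":[0,0,0],"grip":-1},{"xyz":[0,0,-1],"rotation":[0,0,-1],"grip":-1},{"xyz":[0,0,-1],"rotation":[0,0,-1],"grip":-1},{"xyz":[0,0,-1],"rotation":[0,0,-1],"grip":-1},{"xyz":[0,0,-1],"rotation":[0,0,-1],"grip":-1},{"xyz":[0,0,-0.9],"rotation":[0,0,-1],"grip":-1},{"xyz":[0,0,0],"rotation":[0,0,-1],"grip":-1},{"xyz":[0,0,0],"rotation":[0,0,-1],"grip":-1},{"xyz":[0,0,0],"rotation":[0,0,-1],"grip":-1}]'
python3 -m inch '[{"xyz":[0,0,0],"rotation":[0,0,-1],"grip":-1},{"xyz":[0,0,0],"rotation":[0,0,-1],"grip":-1},{"xyz":[0,0,0],"rotation":[0,0,-1],"grip":-1},{"xyz":[0,0,0],"rotation":[0,0,-1],"grip":-1},{"xyz":[0,0,0],"rotation":[0,0,-1],"grip":-1},{"xyz":[0,0,0],"rotation":[0,0,-1],"grip":-1},{"xyz":[0,0,0],"rotation":[0,0,-1],"grip":-1},{"xyz":[0,0,0],"rotation":[0,0,-1],"grip":-1},{"xyz":[0,0,0],"rotation":[0,0,-0.15],"grip":-1},{"xyz":[0,0,0],"rotation":[0,0,0],"grip":-1}]'
python3 -c "
from h import *
o=env.get_obs();M=R.from_quat(o['orientation']).as_matrix();print(o['tcp_pos'],M.round(3),o['gripper_width'],M.T@(np.array([.485,-.175,.2])-o['tcp_pos'])/.04)"
```

```text
time: 25.15
tcp_pos: [0.3718, 0.2672, 0.2759]
orientation: [0.38, 0.925, 0.0, 0.0]
force: [0.2, -0.1, -0.5]
gripper_width: 0.567
grip_force: 62.7
time: 26.15
tcp_pos: [0.3719, 0.2673, 0.2752]
orientation: [-0.015, 1.0, -0.0, -0.0]
force: [-0.9, 0.3, -1.0]
gripper_width: 0.571
grip_force: 62.7
[0.37186081 0.26729782 0.27520573] [[-1.   -0.03 -0.  ]
 [-0.03  1.   -0.  ]
 [ 0.   -0.   -1.  ]] 0.57053095801522 [ -2.49088129 -11.1382963    1.8804789 ]
```

```bash
python3 -m inch '[{"xyz":[-0.6,-0.8,0],"rotation":[0,0,0],"grip":-1},{"xyz":[-0.6,-0.8,0],"rotation":[0,0,0],"grip":-1},{"xyz":[-0.6,-0.8,0],"rotation":[0,0,0],"grip":-1},{"xyz":[-0.6,-0.8,0],"rotation":[0,0,0],"grip":-1},{"xyz":[0,-0.9,0],"rotation":[0,0,0],"grip":-1},{"xyz":[0,-0.9,0],"rotation":[0,0,0],"grip":-1},{"xyz":[0,-0.9,0],"rotation":[0,0,0],"grip":-1},{"xyz":[0,-0.9,0],"rotation":[0,0,0],"grip":-1},{"xyz":[0,-0.9,0],"rotation":[0,0,0],"grip":-1},{"xyz":[0,-0.9,0],"rotation":[0,0,0],"grip":-1}]'
python3 -m inch '[{"xyz":[0,-0.9,0],"rotation":[0,0,0],"grip":-1},{"xyz":[0,-0.8,0],"rotation":[0,0,0],"grip":-1},{"xyz":[0,-0.7,0],"rotation":[0,0,0],"grip":-1},{"xyz":[0,0,0],"rotation":[0,0,0],"grip":-1},{"xyz":[0,0,0],"rotation":[0,0,0],"grip":-1}]'
python3 -c "
from h import *
o=env.get_obs();M=R.from_quat(o['orientation']).as_matrix();print(o['tcp_pos'],M.round(3),o['gripper_width'],M.T@(np.array([.485,-.175,.087])-o['tcp_pos'])/.04)
cv2.imwrite('pics/w10.png',read_camera('wrist'))"
```

```text
time: 27.15
tcp_pos: [0.4789, -0.0747, 0.2752]
orientation: [-0.015, 1.0, 0.0, 0.0]
force: [0.7, -0.3, 0.0]
gripper_width: 0.565
grip_force: 62.7
time: 27.65
tcp_pos: [0.482, -0.1695, 0.2749]
orientation: [-0.015, 1.0, 0.0, -0.0]
force: [0.2, -0.1, -1.1]
gripper_width: 0.567
grip_force: 62.7
[ 0.48198382 -0.16947091  0.27494996] [[-1.    -0.029 -0.001]
 [-0.029  1.     0.001]
 [ 0.001  0.001 -1.   ]] 0.566740010803911 [-0.07395613 -0.14462889  4.69857932]
```

```bash
python3 -m inch '[{"xyz":[-0.07,-0.14,1],"rotation":[0,0,0],"grip":-1},{"xyz":[0,0,1],"rotation":[0,0,0],"grip":-1},{"xyz":[0,0,1],"rotation":[0,0,0],"grip":-1},{"xyz":[0,0,0.8],"rotation":[0,0,0],"grip":-1},{"xyz":[0,0,0.4],"rotation":[0,0,0],"grip":-1},{"xyz":[0,0,0.3],"rotation":[0,0,0],"grip":-1},{"xyz":[0,0,0.1],"rotation":[0,0,0],"grip":-1},{"xyz":[0,0,0],"rotation":[0,0,0],"grip":-1}]'
```

```text
time: 28.5
tcp_pos: [0.4855, -0.1742, 0.0913]
orientation: [-0.016, 1.0, 0.0, 0.0]
force: [-0.1, -0.0, -0.4]
gripper_width: 0.567
grip_force: 62.7
```

```bash
python3 -m inch '[{"xyz":[0,0,0.06],"rotation":[0,0,0],"grip":-1},{"xyz":[0,0,0.05],"rotation":[0,0,0],"grip":-1},{"xyz":[0,0,0],"rotation":[0,0,0],"grip":-1}]'
```

```text
time: 28.8
tcp_pos: [0.4855, -0.1749, 0.0873]
orientation: [-0.016, 1.0, -0.0, 0.0]
force: [0.2, -0.2, -0.0]
gripper_width: 0.567
grip_force: 62.7
```

```bash
python3 -m inch '[{"xyz":[0,0,0.03],"rotation":[0,0,0],"grip":-1},{"xyz":[0,0,0.03],"rotation":[0,0,0],"grip":-1},{"xyz":[0,0,0],"rotation":[0,0,0],"grip":-1}]'
```

```text
time: 29.1
tcp_pos: [0.487, -0.1749, 0.0871]
orientation: [-0.016, 1.0, -0.0, 0.002]
force: [-1.8, 3.4, 16.6]
gripper_width: 0.567
grip_force: 64.5
```

```bash
python3 -m inch '[{"xyz":[0,0,-0.03],"rotation":[0,0,0],"grip":1},{"xyz":[0,0,0],"rotation":[0,0,0],"grip":1},{"xyz":[0,0,0],"rotation":[0,0,0],"grip":1},{"xyz":[0,0,-0.7],"rotation":[0,0,0],"grip":1},{"xyz":[0,0,-1],"rotation":[0,0,0],"grip":1},{"xyz":[-0.7,0,-1],"rotation":[0,0,0],"grip":1},{"xyz":[-0.7,0,-1],"rotation":[0,0,0],"grip":1},{"xyz":[-0.7,0,-1],"rotation":[0,0,0],"grip":1},{"xyz":[-0.7,0,0],"rotation":[0,0,0],"grip":1},{"xyz":[0,0,0],"rotation":[0,0,0],"grip":1}]'
python3 - <<'E'
from h import *
im=read_camera("wrist");print(env.get_obs()["tcp_pos"])
cv2.imwrite("pics/w11.png",im)
cv2.imwrite("pics/c11.png",cv2.resize(im[0:300,130:530],None,fx=2,fy=2,interpolation=cv2.INTER_CUBIC))
E
```

```text
time: 30.1
tcp_pos: [0.6013, -0.1715, 0.2747]
orientation: [-0.017, 1.0, -0.001, 0.003]
force: [-0.8, 0.4, -0.5]
gripper_width: 1.004
grip_force: 0.0
[ 0.59852082 -0.17111711  0.2732326 ]
```

View pics/c11.png

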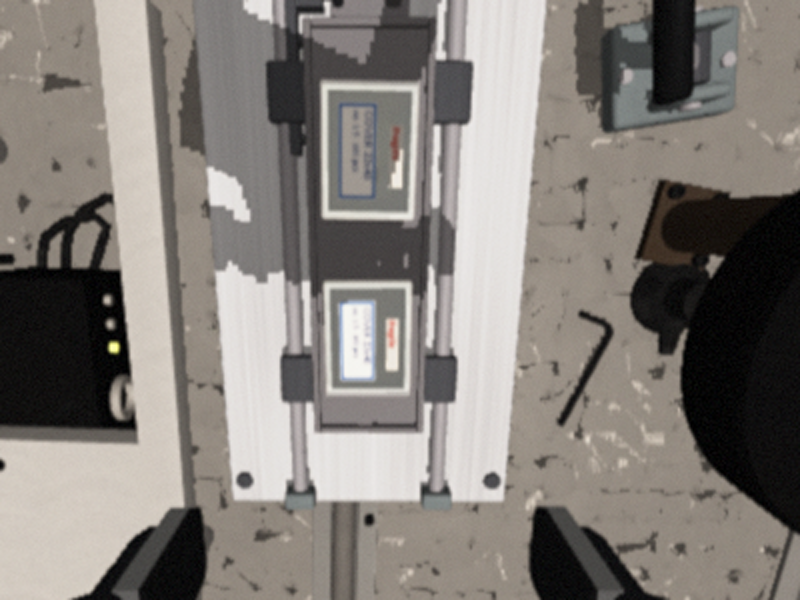

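```bash
python3 -m inch '[{"xyz":[0.8,0,0],"rotation":[0,0,0],"grip":1},{"xyz":[0.8,0,0],"rotation":[0,0,0],"grip":1},{"xyz":[0.8,0,0],"rotation":[0,0,0],"grip":1},{"xyz":[0.8,0,0],"rotation":[0,0,0],"grip":1},{"xyz":[0.8,0,0],"rotation":[0,0,0],"grip":1},{"xyz":[0.8,0.05,0],"rotation":[0,0,0],"grip":1},{"xyz":[0,0,0],"rotation":[0,0,0],"grip":1},{"xyz":[0,0,0],"rotation":[0,0,0],"grip":1}]'
python3 -c "
from h import *
o=env.get_obs();M=R.from_quat(o['orientation']).as_matrix();print(o['tcp_pos'],M.round(3),M.T@(np.array([.405,-.1745,.1])-o['tcp_pos'])/.04)"
```

```text
time: 30.95
tcp_pos: [0.4036, -0.1749, 0.273]
orientation: [-0.015, 1.0, 0.0, -0.001]
force: [0.8, 0.9, 0.1]
gripper_width: 0.999
grip_force: 0.0
[ 0.40360686 -0.17493133  0.27296784] [[-1.    -0.031 -0.001]
 [-0.031  1.     0.001]
 [ 0.001  0.001 -1.   ]] [-0.04019401  0.00645084  4.32415821]
```

```bash
python3 -m inch '[{"xyz":[-0.03,0,1],"rotation":[0,0,0],"grip":1},{"xyz":[0,0,1],"rotation":[0,0,0],"grip":1},{"xyz":[0,0,1],"rotation":[0,0,0],"grip":1},{"xyz":[0,0,0.7],"rotation":[0,0,0],"grip":1},{"xyz":[0,0,0.6],"rotation":[0,0,0],"grip":1},{"xyz":[0,0,0],"rotation":[0,0,0],"grip":1},{"xyz":[0,0,0],"rotation":[0,0,0],"grip":-1},{"xyz":[0,0,0],"rotation":[0,0,0],"grip":-1},{"xyz":[0,0,0],"rotation":[0,0,0],"grip":-1},{"xyz":[0,0,0],"rotation":[0,0,0],"grip":-1}]'
python3 -m inch '[{"xyz":[0,0,0],"rotation":[0,0,0],"grip":-1},{"xyz":[0,0,0],"rotation":[0,0,0],"grip":-1},{"xyz":[0,0,0],"rotation":[0,0,0],"grip":-1},{"xyz":[0,0,0],"rotation":[0,0,0],"grip":-1}]'
```

```text
time: 31.95
tcp_pos: [0.4078, -0.1759, 0.1031]
orientation: [-0.016, 1.0, -0.001, 0.002]
force: [2.5, 29.2, 27.6]
gripper_width: 0.331
grip_force: 26.3
time: 32.35
tcp_pos: [0.4077, -0.1748, 0.1036]
orientation: [-0.016, 1.0, -0.0, 0.002]
force: [-0.1, 7.5, 9.7]
gripper_width: 0.307
grip_force: 58.4
```

```bash
python3 -m inch '[{"xyz":[-0.18,0,0],"rotation":[0,0,0],"grip":-1},{"xyz":[-0.18,0,0],"rotation":[0,0,0],"grip":-1},{"xyz":[-0.18,0,0],"rotation":[0,0,0],"grip":-1},{"xyz":[-0.18,0,0],"rotation":[0,0,0],"grip":-1},{"xyz":[-0.18,0,0],"rotation":[0,0,0],"grip":-1},{"xyz":[-0.18,0,0],"rotation":[0,0,0],"grip":-1},{"xyz":[-0.18,0,0],"rotation":[0,0,0],"grip":-1},{"xyz":[-0.18,0,0],"rotation":[0,0,0],"grip":-1},{"xyz":[-0.1,0,0],"rotation":[0,0,0],"grip":-1},{"xyz":[0,0,0],"rotation":[0,0,0],"grip":-1}]'
python3 -m inch '[{"xyz":[-0.1,0,0],"rotation":[0,0,0],"grip":-1},{"xyz":[-0.1,0,0],"rotation":[0,0,0],"grip":-1},{"xyz":[0,0,0],"rotation":[0,0,0],"grip":-1}]'
```

```text
time: 33.35
tcp_pos: [0.4696, -0.1728, 0.1036]
orientation: [-0.016, 1.0, -0.0, 0.002]
force: [0.1, 5.9, 8.7]
gripper_width: 0.303
grip_force: 58.8
time: 33.65
tcp_pos: [0.4704, -0.1727, 0.1036]
orientation: [-0.018, 1.0, -0.001, -0.005]
force: [-17.4, 1.5, 22.6]
gripper_width: 0.302
grip_force: 58.9
```

```bash
python3 -m inch '[{"xyz":[0,0,0],"rotation":[0,0,0],"grip":1},{"xyz":[0,0,0],"rotation":[0,0,0],"grip":1},{"xyz":[0,0,0],"rotation":[0,0,0],"grip":1},{"xyz":[0,0,-0.8],"rotation":[0,0,0],"grip":1},{"xyz":[0,0,-1],"rotation":[0,0,0],"grip":1},{"xyz":[0,0,-1],"rotation":[0,0,0],"grip":1},{"xyz":[0,0,-1],"rotation":[0,0,0],"grip":1},{"xyz":[0,0,-1],"rotation":[0,0,0],"grip":1},{"xyz":[0,0,-0.7],"rotation":[0,0,0],"grip":1},{"xyz":[0,0,0],"rotation":[0,0,0],"grip":1}]'
python3 - <<'E'
from h import *
im=read_camera("wrist");print(env.get_obs()["tcp_pos"]);cv2.imwrite("pics/w12.png",im)
E
python3 -m inch '[{"xyz":[-0.2,1,0],"rotation":[0,0,0],"grip":1},{"xyz":[-0.2,1,0],"rotation":[0,0,0],"grip":1},{"xyz":[-0.2,1,0],"rotation":[0,0,0],"grip":1},{"xyz":[-0.2,1,0],"rotation":[0,0,0],"grip":1},{"xyz":[-0.2,1,0],"rotation":[0,0,0],"grip":1},{"xyz":[-0.2,1,0],"rotation":[0,0,0],"grip":1},{"xyz":[-0.2,1,0],"rotation":[0,0,0],"grip":1},{"xyz":[-0.2,1,0],"rotation":[0,0,0],"grip":1},{"xyz":[-0.2,1,0],"rotation":[0,0,0],"grip":1},{"xyz":[-0.2,1,0],"rotation":[0,0,0],"grip":1}]'
python3 -m inch '[{"xyz":[-0.4,1,0],"rotation":[0,0,1],"grip":-1},{"xyz":[0,0,0],"rotation":[0,0,1],"grip":-1},{"xyz":[0,0,0],"rotation":[0,0,1],"grip":-1},{"xyz":[0,0,0],"rotation":[0,0,1],"grip":-1},{"xyz":[0,0,0],"rotation":[0,0,1],"grip":-1},{"xyz":[0,0,0],"rotation":[0,0,1],"grip":-1},{"xyz":[0,0,0],"rotation":[0,0,1],"grip":-1},{"xyz":[0,0,0],"rotation":[0,0,1],"grip":-1},{"xyz":[0,0,0],"rotation":[0,0,1],"grip":-1},{"xyz":[0,0,0],"rotation":[0,0,1],"grip":-1}]'
python3 -m inch '[{"xyz":[0,0,0],"rotation":[0,0,1],"grip":-1},{"xyz":[0,0,0],"rotation":[0,0,1],"grip":-1},{"xyz":[0,0,0],"rotation":[0,0,1],"grip":-1},{"xyz":[0,0,0],"rotation":[0,0,1],"grip":-1},{"xyz":[0,0,0],"rotation":[0,0,1],"grip":-1},{"xyz":[0,0,0],"rotation":[0,0,1],"grip":-1},{"xyz":[0,0,0],"rotation":[0,0,0],"grip":-1},{"xyz":[0,0,0],"rotation":[0,0,0],"grip":-1}]'
```

```text
time: 34.65
tcp_pos: [0.4786, -0.1738, 0.3266]
orientation: [-0.016, 1.0, -0.002, 0.005]
force: [0.1, -0.4, 0.5]
gripper_width: 0.999
grip_force: 0.0
[ 0.47737892 -0.17326648  0.3239728 ]
time: 35.7
tcp_pos: [0.5421, 0.231, 0.3194]
orientation: [-0.016, 1.0, -0.0, -0.002]
force: [-0.1, 0.1, -0.3]
gripper_width: 0.996
grip_force: 0.0
time: 36.7
tcp_pos: [0.5568, 0.2697, 0.3191]
orientation: [0.467, 0.884, -0.001, -0.001]
force: [0.1, -0.5, -1.3]
gripper_width: -0.001
grip_force: 0.0
time: 37.5
tcp_pos: [0.5572, 0.2698, 0.32]
orientation: [0.705, 0.709, -0.001, -0.001]
force: [0.8, -1.0, -0.1]
gripper_width: 0.001
grip_force: 0.0
```

```bash
python3 - <<'E'
from h import *
im=read_camera("wrist");o=env.get_obs();print(o["tcp_pos"],R.from_quat(o["orientation"]).as_matrix().round(3));cv2.imwrite("pics/w13.png",im)
c=proj("wrist",[[.54,.325,.06]])[0];print(c)
u=int(np.clip(c[0]-83,0,640-166));v=int(np.clip(c[1]-90,0,200));print("off",u,v)
w=cv2.imread("pics/w12.png")
z=np.zeros((600,800,3),np.uint8)
z[:,:498]=cv2.resize(im[v:v+200,u:u+166],None,fx=3,fy=3,interpolation=cv2.INTER_CUBIC)
z[:,500:]=cv2.resize(w[0:300,240:390],None,fx=2,fy=2,interpolation=cv2.INTER_CUBIC)
cv2.imwrite("pics/c13.png",z)
E
```

```text
[0.55733224 0.26977588 0.32037515] [[-0.005  1.    -0.002]
 [ 1.     0.005 -0.001]
 [-0.001 -0.002 -1.   ]]
[300.8 129. ]
off 217 39
```

View pics/c13.png

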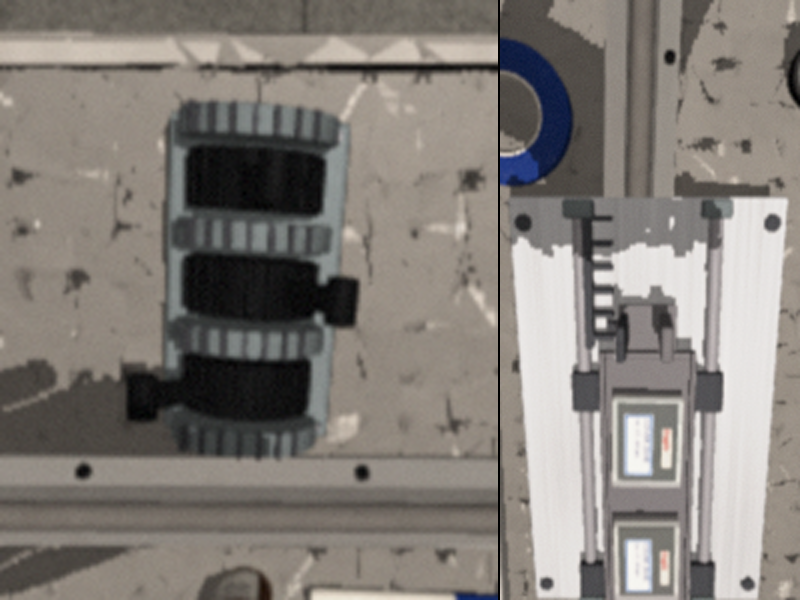

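```bash
cat > b.py <<'E'
from h import *
def s(n,p,z): print(n,px("wrist",[(217+a/3,39+b/3) for a,b in p],z).tolist())
s("housing L/R",[(171,115),(163,370),(347,122),(328,430)],.026)
s("wheel rows top centre", [(255,180),(250,288),(246,388)],.085)
s("right bar",[(142,397)],.038+.066*np.cos(.6))
s("mid bar",[(342,302)],.038+.066*np.cos(.6))
im=cv2.imread("pics/w13.png");g=im.max(2)
# per-row dark extent, crop coordinates
for r in list(range(88,104,3))+list(range(128,150,4))+list(range(160,182,4)):
    d=np.where(g[r,240:360]<50)[0]+240;print(r,d.min() if len(d) else None,d.max() if len(d) else None)
print(g[84:114:3,270:334:4])
E
python3 b.py
```

```text
housing L/R [[0.5023, 0.3917, 0.026], [0.4937, 0.2742, 0.026], [0.5829, 0.3891, 0.026], [0.5769, 0.2437, 0.026]]
wheel rows top centre [[0.5429, 0.3617, 0.085], [0.5405, 0.3193, 0.085], [0.5384, 0.277, 0.085]]
right bar [[0.4945, 0.2744, 0.0925]]
mid bar [[0.5786, 0.3145, 0.0925]]
88 280 311
91 279 323
94 279 324
97 279 324
100 279 324
103 279 323
128 278 322
132 278 334
136 278 335
140 278 335
144 284 334
148 None None
160 278 319
164 258 319
168 259 319
172 259 319
176 259 317
180 278 278
[[153  98  56  45  45  47  45  48  46  65  59  83  95  62  92 156]
 [198 104  77  49  41  38  43  43  48  48  51  50  50  45  53 142]
 [158 116 112  12  16  19  19  19  23  23  34  17  27  51 139 149]
 [151 118  83  18  19  15  19   8  18  15  29  15  25  15 137 149]
 [147 123  87  14  19  18  20   7  16  22  26  19  24  21 141 147]
 [149 121  82  15  14  19  20  10  15  23  26  17  17  17 141 148]
 [152 127  80  13  16  22  20  12  11  24  23  13  16  15 143 145]
 [147 129  82  16  18  22  21  12  13  19  22  17  18  19 150 139]
 [136 127  89  46  42  38  31  17  16  16  17  16  22  15 148 132]
 [135 125  82  68  70  74  73  74  72  70  73  72  67 103 148 131]]
```

```bash
cat > t.py <<'E'
from h import *
o7=dict(tcp_pos=np.array([.41106,.19789,.27965]),orientation=R.from_matrix(np.array([[.06,.998,-.001],[.998,-.06,0],[0,-.001,-1]])).as_quat())
o2=dict(tcp_pos=np.array([.4184,.0886,.2486]),orientation=np.array([.001,1,0,-.001]))
for z in(.085,.092,.1,.104):
    print(z,"w7 L,M",px("wrist",[(452,8),(470,61)],z,o7)[:,:2].tolist(),"w2 M,L",px("wrist",[(498,316),(553,302)],z,o2)[:,:2].tolist())
for n,(a,b,c,d) in dict(w7=(0,80,370,480),w2=(270,325,420,570)).items():
    g=cv2.imread(f"pics/{n}.png").max(2)[a:b:3,c:d:2]
    print(n,a,c);print("\n".join("".join("#" if v<45 else "+" if v<75 else "." for v in r) for r in g))
g=cv2.imread("pics/w13.png").max(2)[85:115,270:335];print("\n".join("".join("#" if v<28 else "+" if v<55 else "." for v in r) for r in g))
E
python3 t.py
```

```text
0.085 w7 L,M [[0.557, 0.3637], [0.5797, 0.3153]] w2 M,L [[0.5825, 0.3176], [0.562, 0.3805]]
0.092 w7 L,M [[0.5539, 0.3618], [0.5762, 0.3145]] w2 M,L [[0.5766, 0.312], [0.5566, 0.3735]]
0.1 w7 L,M [[0.5504, 0.3596], [0.5721, 0.3135]] w2 M,L [[0.5699, 0.3057], [0.5505, 0.3654]]
0.104 w7 L,M [[0.5487, 0.3585], [0.57, 0.313]] w2 M,L [[0.5665, 0.3026], [0.5474, 0.3614]]
w7 0 370
.........++++++#+##+##+#######+###+###########.........
.....+...+++++#+##############################.........
....+....#+###################################.........
...+#...++#+#################################+.........
...++..++..+#################################+.........
...++.....+################################+...........
...++.....#############################+...............
...++...++#############################................
...++...++#############################................
..+++...++#############################................
..+++...++############################+................
...++...++############++++...+...#++##.................
..++.....+#####++..++............+..+..+...........
[... 3523 characters left out ...]
#############################...........
.........+############################################...........
.........+############################################...........
.........+++##########+###############################...........
...........+++++++++++++++############################...........
........................+++++++++++++++++############+...........
......................................+++++++++++++++............
.................................................................
.................................................................
.................................................................
.................................................................
```

```bash
python3 -m inch '[{"xyz":[0,0,0],"rotation":[0,0,0.6],"grip":1},{"xyz":[0.8,0.04,0],"rotation":[0,0,0],"grip":1},{"xyz":[0.8,0.04,0.3],"rotation":[0,0,0],"grip":1},{"xyz":[0.7,0.03,0.7],"rotation":[0,0,0],"grip":1},{"xyz":[0,0,1],"rotation":[0,0,0],"grip":1},{"xyz":[0,0,1],"rotation":[0,0,0],"grip":1},{"xyz":[0,0,1],"rotation":[0,0,0],"grip":1},{"xyz":[0,0,0],"rotation":[0,0,0],"grip":1},{"xyz":[0,0,0],"rotation":[0,0,0],"grip":1}]'
cat > to.py <<'E'
from h import *
import sys
o=env.get_obs();M=R.from_quat(o["orientation"]).as_matrix()
t=np.array(eval(sys.argv[1]));print(o["tcp_pos"].round(4),"tooly ang",np.degrees(np.arctan2(M[1,1],M[0,1])).round(2),"tilt",M[2].round(3),"units",(M.T@(t-o["tcp_pos"])/.04).round(3))
E
python3 to.py "[.5665,.3617,.096]"
```

```text
time: 38.45
tcp_pos: [0.5671, 0.3613, 0.1611]
orientation: [0.727, 0.687, -0.001, -0.0]
force: [0.5, -0.3, 0.4]
gripper_width: 1.001
grip_force: 0.0
[0.5671 0.3613 0.1611] tooly ang -3.22 tilt [-0.001 -0.002 -1.   ] units [ 0.011 -0.013  1.628]
```

```bash
python3 -m inch '[{"xyz":[0,0,0.4],"rotation":[0,0,0],"grip":1},{"xyz":[0,0,0.4],"rotation":[0,0,0],"grip":1},{"xyz":[0,0,0.4],"rotation":[0,0,0],"grip":1},{"xyz":[0,0,0.2],"rotation":[0,0,0],"grip":1},{"xyz":[0,0,0.2],"rotation":[0,0,0],"grip":1},{"xyz":[0,0,0],"rotation":[0,0,0],"grip":1}]'
```

```text
time: 39.05
tcp_pos: [0.5678, 0.3616, 0.0981]
orientation: [0.727, 0.687, 0.0, 0.0]
force: [-0.8, -0.5, -0.1]
gripper_width: 1.002
grip_force: 0.0
```

```bash
python3 -m inch '[{"xyz":[0,0,0],"rotation":[0,0,0],"grip":-1},{"xyz":[0,0,0],"rotation":[0,0,0],"grip":-1},{"xyz":[0,0,0],"rotation":[0,0,0],"grip":-1},{"xyz":[0,0,0],"rotation":[0,0,0],"grip":-1},{"xyz":[0,0,0],"rotation":[0,0,0],"grip":-1},{"xyz":[0,0,0],"rotation":[0,0,0],"grip":-1},{"xyz":[0,0,0],"rotation":[0,0,0],"grip":-1},{"xyz":[0,0,0],"rotation":[0,0,0],"grip":-1}]'; python3 to.py "[.5731,.3613,.096]"
```

```text
time: 39.85
tcp_pos: [0.5645, 0.3617, 0.1]
orientation: [0.727, 0.687, -0.001, -0.002]
force: [-9.2, -0.3, 17.2]
gripper_width: 0.165
grip_force: 58.2
[0.5645 0.3617 0.1   ] tooly ang -3.29 tilt [ 0.    -0.005 -1.   ] units [0.001 0.215 0.098]
```

```bash
python3 -m inch '[{"xyz":[0,0.1,0],"rotation":[0,0,0],"grip":-1},{"xyz":[0,0.12,0],"rotation":[0,0,0],"grip":-1},{"xyz":[0,0,0],"rotation":[0,0,0],"grip":-1},{"xyz":[0,0,0],"rotation":[0,0,0],"grip":-1}]'; python3 to.py "[.5731,.3613,.096]"
```

```text
time: 40.25
tcp_pos: [0.5675, 0.3614, 0.0986]
orientation: [0.727, 0.686, -0.006, -0.006]
force: [-19.0, 1.9, 17.7]
gripper_width: 0.16
grip_force: 75.1
[0.5675 0.3614 0.0986] tooly ang -3.32 tilt [-0.001 -0.016 -1.   ] units [0.005 0.142 0.064]
```

```bash
python3 -m inch '[{"xyz":[0,0,0],"rotation":[0,0,0],"grip":1},{"xyz":[0,0,0],"rotation":[0,0,0],"grip":1},{"xyz":[0,0,0],"rotation":[0,0,0],"grip":1},{"xyz":[0,0,0],"rotation":[1,0,0],"grip":1},{"xyz":[0,0,0],"rotation":[1,0,0],"grip":1},{"xyz":[0,0,0],"rotation":[1,0,0],"grip":1},{"xyz":[0,0,0],"rotation":[1,0,0],"grip":1},{"xyz":[0,0,0],"rotation":[1,0,0],"grip":1},{"xyz":[0,0,0],"rotation":[0,0,0],"grip":1}]'; python3 to.py "[.5731,.3613,.096]"
```

```text
time: 41.15
tcp_pos: [0.5788, 0.3595, 0.094]
orientation: [0.705, 0.664, -0.171, -0.18]
force: [0.7, -0.7, 0.0]
gripper_width: 1.001
grip_force: 0.0
[0.5788 0.3595 0.094 ] tooly ang -3.48 tilt [-0.002 -0.481 -0.877] units [ 0.037 -0.15   0.025]
```

Tilt is good; shift to the target and close.

```bash
python3 -m inch '[{"xyz":[0.04,-0.15,0.02],"rotation":[0,0,0],"grip":1},{"xyz":[0,0,0],"rotation":[0,0,0],"grip":-1},{"xyz":[0,0,0],"rotation":[0,0,0],"grip":-1},{"xyz":[0,0,0],"rotation":[0,0,0],"grip":-1},{"xyz":[0,0,0],"rotation":[0,0,0],"grip":-1},{"xyz":[0,0,0],"rotation":[0,0,0],"grip":-1},{"xyz":[0,0,0],"rotation":[0,0,0],"grip":-1},{"xyz":[0,0,0],"rotation":[0,0,0],"grip":-1},{"xyz":[0,0,0],"rotation":[0,0,0],"grip":-1}]'; python3 to.py "[.5731,.3613,.096]"
```

```text
time: 42.05
tcp_pos: [0.5709, 0.363, 0.1004]
orientation: [0.704, 0.665, -0.169, -0.18]
force: [1.5, 0.7, 5.1]
gripper_width: 0.139
grip_force: 58.6
[0.5709 0.363  0.1004] tooly ang -3.25 tilt [ 0.001 -0.479 -0.878] units [-0.04   0.102  0.069]
```

```bash
python3 -m inch '[{"xyz":[-0.02,0.1,0.06],"rotation":[0,0,0],"grip":-1},{"xyz":[0,0,0],"rotation":[0,0,0],"grip":-1},{"xyz":[0,0,0],"rotation":[0,0,0],"grip":-1},{"xyz":[0,0,0],"rotation":[0,0,0],"grip":-1}]'; python3 to.py "[.5731,.3613,.096]"
```

```text
time: 42.45
tcp_pos: [0.5739, 0.3628, 0.0987]
orientation: [0.704, 0.666, -0.168, -0.18]
force: [2.8, 0.8, 13.8]
gripper_width: 0.138
grip_force: 59.6
[0.5739 0.3628 0.0987] tooly ang -3.19 tilt [ 0.003 -0.478 -0.878] units [-0.039  0.017  0.067]
```

```bash
python3 -m inch '[{"xyz":[0,0,0],"rotation":[0,0,0],"grip":1},{"xyz":[0,0,0],"rotation":[0,0,0],"grip":1},{"xyz":[0,0,0],"rotation":[0,0,0],"grip":1},{"xyz":[0,0,-0.5],"rotation":[0,0,0],"grip":1},{"xyz":[0,0,-0.5],"rotation":[0,0,0],"grip":1},{"xyz":[0,0,-0.5],"rotation":[0,0,0],"grip":1},{"xyz":[-0.6,0,0],"rotation":[0,0,0],"grip":1},{"xyz":[-0.6,0,0],"rotation":[0,0,0],"grip":1},{"xyz":[0,0,0],"rotation":[0,0,0],"grip":1},{"xyz":[0,0,0],"rotation":[0,0,0],"grip":1}]'; python3 to.py "[.5706,.3153,.096]"; python3 - <<'E'
from h import *
cv2.imwrite("pics/side14.png",read_camera("side"));cv2.imwrite("pics/w14.png",read_camera("wrist"))
E
```

```text
time: 43.45
tcp_pos: [0.5988, 0.312, 0.1478]
orientation: [0.705, 0.665, -0.17, -0.18]
force: [-0.5, 0.6, -0.5]
gripper_width: 1.002
grip_force: 0.0
[0.5988 0.312  0.1478] tooly ang -3.34 tilt [-0.    -0.48  -0.877] units [0.042 0.    1.478]
```

```bash
python3 -m inch '[{"xyz":[0.04,0,0.5],"rotation":[0,0,0],"grip":1},{"xyz":[0,0,0.5],"rotation":[0,0,0],"grip":1},{"xyz":[0,0,0.48],"rotation":[0,0,0],"grip":1},{"xyz":[0,0,0],"rotation":[0,0,0],"grip":-1},{"xyz":[0,0,0],"rotation":[0,0,0],"grip":-1},{"xyz":[0,0,0],"rotation":[0,0,0],"grip":-1},{"xyz":[0,0,0],"rotation":[0,0,0],"grip":-1},{"xyz":[0,0,0],"rotation":[0,0,0],"grip":-1},{"xyz":[0,0,0],"rotation":[0,0,0],"grip":-1},{"xyz":[0,0,0],"rotation":[0,0,0],"grip":-1}]'; python3 to.py "[.5706,.3153,.096]"
```

```text
time: 44.55
tcp_pos: [0.5722, 0.3158, 0.0974]
orientation: [0.705, 0.666, -0.168, -0.179]
force: [4.4, 0.6, 3.4]
gripper_width: 0.138
grip_force: 58.6
[0.5722 0.3158 0.0974] tooly ang -3.26 tilt [ 0.001 -0.477 -0.879] units [-0.014 -0.018  0.049]
```

Now arc from +0.5 to −0.5 while clamped.

```bash
python3 -m inch '[{"xyz":[0,-0.16,0.01],"rotation":[-1,0,0],"grip":-1},{"xyz":[0,-0.16,0.01],"rotation":[-1,0,0],"grip":-1},{"xyz":[0,-0.16,0.01],"rotation":[-1,0,0],"grip":-1},{"xyz":[0,-0.16,0.01],"rotation":[-1,0,0],"grip":-1},{"xyz":[0,-0.16,0.01],"rotation":[-1,0,0],"grip":-1},{"xyz":[0,0,0],"rotation":[0,0,0],"grip":-1},{"xyz":[0,0,0],"rotation":[0,0,0],"grip":-1}]'; python3 to.py "[.539,.317,.104]"
```

```text
time: 45.25
tcp_pos: [0.5404, 0.3177, 0.1065]
orientation: [0.726, 0.687, 0.002, 0.001]
force: [2.1, -0.8, 11.1]
gripper_width: 0.136
grip_force: 60.4
[0.5404 0.3177 0.1065] tooly ang -3.18 tilt [ 0.001  0.004 -1.   ] units [-0.021 -0.033  0.063]
```

```bash
python3 -m inch '[{"xyz":[0,-0.17,0.02],"rotation":[-1,0,0],"grip":-1},{"xyz":[0,-0.17,0.02],"rotation":[-1,0,0],"grip":-1},{"xyz":[0,-0.17,0.02],"rotation":[-1,0,0],"grip":-1},{"xyz":[0,-0.17,0.01],"rotation":[-1,0,0],"grip":-1},{"xyz":[0,-0.17,0.01],"rotation":[-1,0,0],"grip":-1},{"xyz":[0,0,0],"rotation":[0,0,0],"grip":-1},{"xyz":[0,0,0],"rotation":[0,0,0],"grip":-1}]'; python3 to.py "[.5077,.3187,.096]"
```

```text
time: 45.95
tcp_pos: [0.5101, 0.3195, 0.1004]
orientation: [0.706, 0.667, 0.163, 0.173]
force: [-19.5, -0.1, 38.2]
gripper_width: 0.136
grip_force: 63.9
[0.5101 0.3195 0.1004] tooly ang -3.29 tilt [-0.     0.463 -0.887] units [-0.024 -0.104  0.07 ]
```

```bash
python3 -m inch '[{"xyz":[0,-0.08,-0.08],"rotation":[-0.2,0,0],"grip":-1},{"xyz":[0,0,0],"rotation":[0,0,0],"grip":-1},{"xyz":[0,0,0],"rotation":[0,0,0],"grip":-1}]'; python3 to.py "[.5077,.3187,.096]"
```

```text
time: 46.25
tcp_pos: [0.5071, 0.3196, 0.0993]
orientation: [0.705, 0.665, 0.169, 0.18]
force: [-6.1, 1.5, 17.9]
gripper_width: 0.14
grip_force: 62.2
[0.5071 0.3196 0.0993] tooly ang -3.34 tilt [-0.001  0.478 -0.878] units [-0.021 -0.024  0.081]
```

```bash
python3 -m inch '[{"xyz":[0,0,-0.05],"rotation":[0,0,0],"grip":1},{"xyz":[0,0,0],"rotation":[0,0,0],"grip":1},{"xyz":[0,0,0],"rotation":[0,0,0],"grip":1},{"xyz":[0,0,-0.5],"rotation":[0,0,0],"grip":1},{"xyz":[0,0,-0.5],"rotation":[0,0,0],"grip":1},{"xyz":[0,0,-0.5],"rotation":[0,0,0],"grip":1},{"xyz":[-0.6,0,0],"rotation":[0,0,0],"grip":1},{"xyz":[-0.6,0,0],"rotation":[0,0,0],"grip":1},{"xyz":[0,0,0],"rotation":[0,0,0],"grip":1},{"xyz":[0,0,0],"rotation":[0,0,0],"grip":1}]'; python3 to.py "[.505,.273,.098]"
```

```text
time: 47.25
tcp_pos: [0.4734, 0.2711, 0.1506]
orientation: [0.706, 0.664, 0.165, 0.179]
force: [0.5, 0.8, 0.6]
gripper_width: 0.995
grip_force: 0.0
[0.4734 0.2711 0.1506] tooly ang -3.42 tilt [-0.005  0.473 -0.881] units [0.103 0.071 1.529]
```

```bash
python3 -m inch '[{"xyz":[0.05,0.03,0.5],"rotation":[0,0,0],"grip":1},{"xyz":[0,0,0.5],"rotation":[0,0,0],"grip":1},{"xyz":[0,0,0.5],"rotation":[0,0,0],"grip":1},{"xyz":[0,0,0],"rotation":[0,0,0],"grip":-1},{"xyz":[0,0,0],"rotation":[0,0,0],"grip":-1},{"xyz":[0,0,0],"rotation":[0,0,0],"grip":-1},{"xyz":[0,0,0],"rotation":[0,0,0],"grip":-1},{"xyz":[0,0,0],"rotation":[0,0,0],"grip":-1},{"xyz":[0,0,0],"rotation":[0,0,0],"grip":-1},{"xyz":[0,0,0],"rotation":[0,0,0],"grip":-1}]'; python3 to.py "[.505,.273,.098]"
```

```text
time: 48.25
tcp_pos: [0.5027, 0.2718, 0.0996]
orientation: [0.706, 0.665, 0.166, 0.18]
force: [-5.4, 0.5, 7.6]
gripper_width: 0.144
grip_force: 58.7
[0.5027 0.2718 0.0996] tooly ang -3.37 tilt [-0.004  0.475 -0.88 ] units [0.035 0.031 0.06 ]
```

```bash
python3 -m inch '[{"xyz":[0,0.17,0.01],"rotation":[1,0,0],"grip":-1},{"xyz":[0,0.17,0.01],"rotation":[1,0,0],"grip":-1},{"xyz":[0,0.17,0.01],"rotation":[1,0,0],"grip":-1},{"xyz":[0,0.17,0.01],"rotation":[1,0,0],"grip":-1},{"xyz":[0,0.17,0.01],"rotation":[1,0,0],"grip":-1},{"xyz":[0,0.17,0],"rotation":[1,0,0],"grip":-1},{"xyz":[0,0.17,0],"rotation":[1,0,0],"grip":-1},{"xyz":[0,0.08,0],"rotation":[0.5,0,0],"grip":-1},{"xyz":[0,0,0],"rotation":[0,0,0],"grip":-1},{"xyz":[0,0,0],"rotation":[0,0,0],"grip":-1}]'; python3 to.py "[.5538,.2701,.104]"
```

```text
time: 49.25
tcp_pos: [0.5512, 0.2683, 0.1054]
orientation: [0.727, 0.678, -0.074, -0.073]
force: [-1.3, 8.8, -1.1]
gripper_width: 0.136
grip_force: 59.9
[0.5512 0.2683 0.1054] tooly ang -4.04 tilt [-0.008 -0.207 -0.978] units [0.05  0.067 0.021]
```

```bash
python3 -m inch '[{"xyz":[0.05,0.07,0],"rotation":[0.4,0,0],"grip":-1},{"xyz":[0,0,0],"rotation":[0,0,0],"grip":-1},{"xyz":[0,0,0],"rotation":[0,0,0],"grip":-1}]'; python3 to.py "[.5541,.2701,.104]"
```

```text
time: 49.55
tcp_pos: [0.5536, 0.2684, 0.1048]
orientation: [0.726, 0.677, -0.088, -0.086]
force: [-1.4, 4.6, -1.5]
gripper_width: 0.137
grip_force: 59.9
[0.5536 0.2684 0.1048] tooly ang -4.06 tilt [-0.011 -0.245 -0.97 ] units [0.045 0.014 0.016]
```

```bash
python3 -m inch '[{"xyz":[0,0,0],"rotation":[0,0,0],"grip":1},{"xyz":[0,0,0],"rotation":[0,0,0],"grip":1},{"xyz":[0,0,0],"rotation":[0,0,0],"grip":1},{"xyz":[0,0,-0.5],"rotation":[0,0,0],"grip":1},{"xyz":[0,0,-0.8],"rotation":[0,0,0],"grip":1},{"xyz":[0,0,-1],"rotation":[-1,0,0],"grip":1},{"xyz":[0,0,-1],"rotation":[-1,0,0],"grip":1},{"xyz":[0,0,-1],"rotation":[-0.5,0,0],"grip":1},{"xyz":[0,0,-1],"rotation":[0,0,0],"grip":1},{"xyz":[0,0,0],"rotation":[0,0,0],"grip":1}]'; python3 - <<'E'
from h import *
im=read_camera("wrist");o=env.get_obs();cv2.imwrite("pics/w15.png",im);print(o["tcp_pos"].round(4),R.from_quat(o["orientation"]).as_matrix().round(3))
A=[("L",.5416,.363,.5),("M",.5395,.317,-.5),("R",.537,.271,.25)]
for n,x,y,t in A:
    d=.066*np.sin(t);print(n,"expected bar px",proj("wrist",[[x+d*.9985,y-d*.056,.038+.066*np.cos(t)]])[0])
g=im.max(2);a,b,c,d=60,195,240,370
print("\n".join(f"{r:3d} "+"".join("#" if v<32 else "+" if v<60 else "." for v in g[r,c:d:1]) for r in range(a,b,3)))
E
```

```text
time: 50.55
tcp_pos: [0.5865, 0.2688, 0.3219]
orientation: [0.731, 0.683, 0.003, 0.009]
force: [1.1, 0.5, 0.6]
gripper_width: 1.001
grip_force: 0.0
[0.5854 0.2683 0.3185] [[ 0.068  0.998  0.01 ]
 [ 0.998 -0.068 -0.011]
 [-0.01   0.011 -1.   ]]
L expected bar px [295.1  96.7]
M expected bar px [244.3 138. ]
R expected bar px [285.4 175.9]
 60 .....................................+.....++++++++...++++++++....................................................................
 63 ...................++.............................................................................................................
 66 ..................................................................................................................................
 69 ..................................................................................................................................
 72 ..................................................................................................................................
 75 .................................................................................
[... 4614 characters left out ...]
.........................
180 ...........++++++++++++++++++++++++++++###########++++............................................................................
183 ...........++++#+++++++++++++++++++.+++##########+++....+++++.....................................................................
186 ............++#++++++++..+++....+++....++.+.+++++.+++++++++.......................................................................
189 .............++++++++++..++++...+++...++....++++.+++..............................................................................
192 .............................................................................##+..................................................
```

```bash
python3 to.py "[.42,-.088,.30]"
```

```text
[0.5854 0.2683 0.3185] tooly ang -3.88 tilt [-0.01   0.011 -1.   ] units [-9.162 -3.528  0.515]
```

```bash
python3 -m inch '[{"xyz":[-0.8,-0.3,0],"rotation":[0,0,0],"grip":-1},{"xyz":[-0.9,-0.4,0],"rotation":[0,0,0],"grip":-1},{"xyz":[-0.9,-0.4,0],"rotation":[0,0,0],"grip":-1},{"xyz":[-0.9,-0.4,0],"rotation":[0,0,0],"grip":-1},{"xyz":[-0.9,-0.4,0],"rotation":[0,0,0],"grip":-1},{"xyz":[-0.9,-0.4,0],"rotation":[0,0,0],"grip":-1},{"xyz":[-0.9,-0.4,0],"rotation":[0,0,0],"grip":-1},{"xyz":[-0.9,-0.4,0],"rotation":[0,0,0],"grip":-1},{"xyz":[-0.9,-0.4,0],"rotation":[0,0,0],"grip":-1},{"xyz":[-0.9,0,0],"rotation":[0,0,0],"grip":-1}]'; python3 -m inch '[{"xyz":[0,0,0],"rotation":[0,0,0],"grip":-1},{"xyz":[0,0,0],"rotation":[0,0,0],"grip":-1}]'; python3 to.py "[.42,-.09,.092]"; python3 -c "
from h import *
cv2.imwrite('pics/w16.png',read_camera('wrist'))"
```

```text
time: 51.6
tcp_pos: [0.4167, -0.0786, 0.3167]
orientation: [0.731, 0.683, -0.005, 0.004]
force: [0.8, -0.7, 0.0]
gripper_width: -0.002
grip_force: 0.0
time: 51.8
tcp_pos: [0.4193, -0.0784, 0.317]
orientation: [0.732, 0.682, -0.005, 0.004]
force: [0.3, 0.6, -0.2]
gripper_width: -0.0
grip_force: 0.0
[ 0.4193 -0.0784  0.317 ] tooly ang -4.05 tilt [-0.013  0.    -1.   ] units [-0.217  0.035  5.629]
```

```bash
python3 -m inch '[{"xyz":[-0.25,0,0.8],"rotation":[0,0,0],"grip":-1},{"xyz":[0,0,1],"rotation":[0,0,0],"grip":-1},{"xyz":[0,0,1],"rotation":[0,0,0],"grip":-1},{"xyz":[0,0,1],"rotation":[0,0,0],"grip":-1},{"xyz":[0,0,1],"rotation":[0,0,0],"grip":-1},{"xyz":[0,0,0.8],"rotation":[0,0,0],"grip":-1},{"xyz":[0,0,0],"rotation":[0,0,0],"grip":-1}]'; python3 -m inch '[{"xyz":[0.4,0,0],"rotation":[0,0,0],"grip":-1},{"xyz":[0.4,0,0],"rotation":[0,0,0],"grip":-1},{"xyz":[0.4,0,0],"rotation":[0,0,0],"grip":-1},{"xyz":[0.4,0,0],"rotation":[0,0,0],"grip":-1},{"xyz":[0.4,0,0],"rotation":[0,0,0],"grip":-1},{"xyz":[0.4,0,0],"rotation":[0,0,0],"grip":-1},{"xyz":[0,0,0],"rotation":[0,0,0],"grip":-1}]'
```

```text
time: 52.55
tcp_pos: [0.4165, -0.0884, 0.0906]
orientation: [0.73, 0.683, -0.006, 0.001]
force: [0.8, 0.6, -0.2]
gripper_width: 0.005
grip_force: 0.0
time: 53.25
tcp_pos: [0.4273, 0.007, 0.0944]
orientation: [0.729, 0.684, -0.003, 0.006]
force: [-0.4, 0.0, -1.0]
gripper_width: -0.004
grip_force: 0.0
```

```bash
python3 -m inch '[{"xyz":[-0.4,0,-0.4],"rotation":[0,0,0],"grip":-1},{"xyz":[-0.4,0,-1],"rotation":[0,0,0],"grip":-1},{"xyz":[-0.4,0,-1],"rotation":[0,0,0],"grip":-1},{"xyz":[-0.4,0,-1],"rotation":[0,0,0],"grip":-1},{"xyz":[0,0,-1],"rotation":[0,0,0],"grip":-1},{"xyz":[0,0,-1],"rotation":[0,0,0],"grip":-1},{"xyz":[0,0,0],"rotation":[0,0,0],"grip":-1}]'; python3 - <<'E'
from h import *
im=read_camera("wrist");o=env.get_obs();cv2.imwrite("pics/w17.png",im);print(o["tcp_pos"].round(4))
a=proj("wrist",[[.4255,.0437,.0905]])[0];b=proj("wrist",[[.437,-.030,.0905]])[0];print("on",a,"off",b)
g=im.max(2)
u,v=int(min(a[0],b[0]))-40,int(min(a[1],b[1]))-30
print(u,v);print("\n".join(f"{r:3d} "+"".join("#" if k<40 else "+" if k<80 else "." for k in g[r,u:u+100]) for r in range(max(v,0),v+130,4)))
c=proj("wrist",[[.5255,.139,.081]])[0].astype(int);print("bottle cap",c,im[max(c[1]-3,0):c[1]+4:3,c[0]-3:c[0]+4:3].mean((0,1)))
E
```

```text
time: 53.95
tcp_pos: [0.425, -0.0569, 0.3167]
orientation: [0.731, 0.683, -0.0, 0.011]
force: [1.1, -0.5, 0.6]
gripper_width: -0.001
grip_force: 0.0
[ 0.4235 -0.0564  0.3139]
on [306.9  88.2] off [320.7 151.8]
266 58
 58 ....................................................................................................
 62 ....................................................................................................
 66 ....................................................................................................
 70 ....................................................................................................
 74 ....................................................................................................
 78 ..................................................++#####+................................+++++++++.
 82 ...................................+++####################+...............................++#####++.
 86 .....................++####################################+.............................+.......++#
 90 .................######################
[... 1943 characters left out ...]
........
166 ....................................................................................................
170 ....................................................................................................
174 ....................................................................................................
178 ...........+........................................................................................
182 .........................++#+++++++++...............................................................
186 ....................................................................................................
bottle cap [393 -13] [104.41475827 107.43765903 111.12468193]
```

```bash
python3 -c "
from h import *
print(env.job_done())"
```

```text
the job is handed in; nothing more can be done
None
```

The job is handed in. The isolator went off and, at the end, back on. The two boxes I found lie flat in the tray; I saw no third. The shuttle is pushed fully home with its tab released. The wheels are at 5, 1, 4 by measured gripper pose and a pixel check, good to a few hundredths of a radian. I gave the amber bottle clearance but did not see it in a last picture.

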